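Pack the shaken sample bottles into the transport case and latch it

TASK

Slide the shaker's clamp bar away from the bottles, towards the shaker's front, all the way to its stop, and open the orange case: swing its hasp down clear of the catch before you raise the lid, and leave the lid standing fully open. Only then load every sample bottle from the shaker deck into the case, each standing upright on the bottom of its own pocket. Then close the lid fully, swing the hasp up over the catch until it is fully home, and let go; leave the mug, the jar and the beaker where they stand.

Things in the scene. Friction and masses are not known exactly. Their poses are not given: they have to be found in the camera images.
- case: orange case, fixed, 100 mm deep (x), 278 mm wide (y), 88 mm high with lid shut; its base is 52 mm high. Origin: centre of underside; x points from the front (hasp side, towards the robot) to the lid's hinge, z up. Dark foam inside (top at 46 mm) has four pockets 58 mm square in a row along y, 8 mm walls between, floors 6 mm above the table.
- pocket0 (a point): centre of the floor of pocket 0, at x = 0, y = -99 mm in the case's frame; z is the pocket floor, 6 mm above the table
- pocket1 (a point): centre of the floor of pocket 1, at x = 0, y = -33 mm in the case's frame; z is the pocket floor, 6 mm above the table
- pocket2 (a point): centre of the floor of pocket 2, at x = 0, y = 33 mm in the case's frame; z is the pocket floor, 6 mm above the table
- pocket3 (a point): centre of the floor of pocket 3, at x = 0, y = 99 mm in the case's frame; z is the pocket floor, 6 mm above the table
- lid (a joint): angle of the case's lid (rad): 0 shut, 1.75 at its end stop, open past upright. Hinge along the case's y axis at the back. Stiff: it stays where it is left (needs about 4 N at the handle). The lid shell is 36 mm deep, 100 mm from hinge to front edge.
- lid_hinge (a point): middle of the lid's hinge line, at x = 50, z = 52 mm in the case's frame
- lid_handle (a point): middle of the lid's black grip bar: a 14 mm thick, 30 mm long bar lying along the case's y, on a narrow foot (18 mm in y), 30 mm above the lid's top. Shut, it is 80 mm in front of the hinge line and 66 mm above it. Pinched end to end along y from above, it turns between the fingers as the lid swings.
- hasp (a joint): angle of the steel hasp (rad): 0 upright over the brass catch on the lid's front (fully home, end stop), growing as its top swings out to the front and down, 1.6 at its end stop (level). Hinge along the case's y on the front of its base. Light friction, stays where left. It does not really hold the lid down; clear of the catch means over 0.8 rad.
- hasp_hinge (a point): middle of the hasp's hinge line, at x = -60, z = 46 mm in the case's frame
- hasp_pull (a point): middle of the red pull bar across the hasp's free end: 10 mm thick, 36 mm long along the case's y (the strap is 24 mm wide). With the hasp at 0 it is 64 mm above the hasp's hinge line and 8 mm in front of it. It can be pinched end to end along y from above and turns between the fingers.
- shaker: white bench shaker, fixed, 220 mm (x) by 270 mm (y), with a black rubber deck 85 mm above the table. Origin: centre of its underside; its x axis points from the front (knobs, usually towards the robot) to the back. Steel rails 33 mm above the deck (4 mm radius) run along both sides (y = +-128 mm) and the back (x = 95 mm).
- clamp (a joint): travel of the shaker's white clamp bar (m): 0 towards the bottles, growing as it slides towards the shaker's front (its -x), 0.06 at its end stop. Needs about 3 N and stays where it is left. The bar is a 14 mm rod along y, 33 mm above the deck, 22 mm in front of the shaker's centre at 0.
- clamp_knob (a point): point to grip on the blue upright knob in the middle of the clamp bar: 18 mm in diameter, top 12 mm above this point; this point is 60 mm above the deck and 14 mm in front of the bar's centre line
- bottle0: sealed glass sample bottle with a silver cap, standing on the shaker deck; may be absent. 42 mm in diameter up to 44 mm; above that a straight neck and silver cap, both 22 mm in diameter, up to its top at 73 mm. About 0.11 kg. Origin: centre of its underside, z up its axis.
- bottle1: sealed glass sample bottle with a silver cap, standing on the shaker deck; may be absent. 42 mm in diameter up to 44 mm; above that a straight neck and silver cap, both 22 mm in diameter, up to its top at 73 mm. About 0.11 kg. Origin: centre of its underside, z up its axis.
- bottle2: sealed glass sample bottle with a silver cap, standing on the shaker deck; may be absent. 42 mm in diameter up to 44 mm; above that a straight neck and silver cap, both 22 mm in diameter, up to its top at 73 mm. About 0.11 kg. Origin: centre of its underside, z up its axis.
- bottle3: sealed glass sample bottle with a silver cap, standing on the shaker deck; may be absent. 42 mm in diameter up to 44 mm; above that a straight neck and silver cap, both 22 mm in diameter, up to its top at 73 mm. About 0.11 kg. Origin: centre of its underside, z up its axis.
- mug: blue mug, 76 mm in diameter and 85 mm high, bystander; origin: centre of its underside
- jar: closed jar with a white cap, 64 mm in diameter, 85 mm high, bystander; origin: centre of its underside
- beaker: green glass beaker, 68 mm in diameter, 70 mm high, bystander; origin: centre of its underside
Not all that is in view belongs to the job. What is shaped like the bottle0 but brown or yellow is not meant.

How it is judged:
On the way, in this order (a step that is already met when the one before it is completed fails the run):
1. the clamp bar is back at its stop, the hasp is swung clear and the lid stands open (value of joint clamp above 0.055 m and value of joint hasp above 0.8 rad and value of joint lid above 1.45 rad), for 0.2 s.
2. every bottle stands on the bottom of a pocket, with the lid open (x of bottle0 in the frame of case between -0.02 and 0.02 m and y of bottle0 in the frame of case between -0.125 and 0.125 m and z of each of bottle0, bottle1, bottle2, bottle3 in the frame of case below 0.012 m and angle between each of bottle0, bottle1, bottle2, bottle3's own z axis and vertical below 0.2 rad and x of bottle1 in the frame of case between -0.02 and 0.02 m and y of bottle1 in the frame of case between -0.125 and 0.125 m and x of bottle2 in the frame of case between -0.02 and 0.02 m and y of bottle2 in the frame of case between -0.125 and 0.125 m and x of bottle3 in the frame of case between -0.02 and 0.02 m and y of bottle3 in the frame of case between -0.125 and 0.125 m and value of joint lid above 1.2 rad), for 0.2 s.
3. the lid is shut, with the hasp not yet over the catch (value of joint lid below 0.06 rad and value of joint hasp above 0.4 rad), for 0.2 s.
4. the hasp is over the catch with the lid shut (value of joint lid below 0.06 rad and value of joint hasp below 0.12 rad), for 0.2 s.
At the end, for the whole second after the job is handed in: Every bottle present stands upright (within 0.2 rad) on the floor of a pocket (within 6 mm of it in height) and at rest, the lid is shut (below 0.06 rad), the hasp is home over the catch (below 0.12 rad), and the clamp bar is at its stop (above 55 of 60 mm) (all of step 4 and x of bottle0 in the frame of case between -0.02 and 0.02 m and y of bottle0 in the frame of case between -0.125 and 0.125 m and z of each of bottle0, bottle1, bottle2, bottle3 in the frame of case below 0.012 m and angle between each of bottle0, bottle1, bottle2, bottle3's own z axis and vertical below 0.2 rad and x of bottle1 in the frame of case between -0.02 and 0.02 m and y of bottle1 in the frame of case between -0.125 and 0.125 m and x of bottle2 in the frame of case between -0.02 and 0.02 m and y of bottle2 in the frame of case between -0.125 and 0.125 m and x of bottle3 in the frame of case between -0.02 and 0.02 m and y of bottle3 in the frame of case between -0.125 and 0.125 m and value of joint clamp above 0.055 m and linear speed of each of bottle0, bottle1, bottle2, bottle3 below 0.03 m/s); the robot touches nothing.
It fails at once if the lid is raised (above 0.15 rad) while the hasp is still over the catch (below 0.8 rad) (value of joint lid above 0.15 rad and value of joint hasp below 0.8 rad).
It fails at once if the mug, the jar or the beaker is moved more than 30 mm (distance of any of mug, jar, beaker from where it was at the start of the episode above 0.03 m).
Of bottle0, bottle1, bottle2, bottle3 only 2 to 4 are there at a start; the rules pass over those that are not, and their reading is None.
At some moment in a run one of bottle0, bottle1, bottle2, bottle3 may be knocked a few centimetres aside while the robot is not near it.
It also fails if it takes over 210 s, if anything falls off the work surface, if the arm or the gripper's body presses on something with over 40 N, if the wrist force passes 120 N, or if a joint passes its speed limit or range.

ROBOT

A 6-joint arm with a two-finger parallel gripper is mounted at the origin on the work surface. World frame = base frame: x ahead of the robot, y to its left, z up, the work surface at z = 0. Lengths are in m, angles in rad, forces in N, time in s.
With the tool pointing down it reaches from about 0.35 to 0.975 m from the base axis. Payload 4.9 kg.
Tool frame: the origin (TCP) lies at the very end of the fingers, on their centre line; the grasp point (between the pads) lies 19 mm behind it (ctrl.tcp_to_grasp is the z of the grasp point in the tool frame, in m); z points along the fingers, y is the line along which they close (so a half turn about z gives the same grasp; the last joint's range is limited). The gripper opens to 85 mm and grips with 20 to 120 N. Pads are 22 mm wide; open, the fingers measure 114 mm over their backs; the gripper's body (76 mm by 85 mm) begins 54 mm behind the grasp point. The pads swing forward as they close: fully open they stand 13 mm farther back than shut.
Start: joints at [1.081, 0.053, 1.613, -0, 1.476, -0.119], TCP at [0.226, 0.583, 0.231] pointing down, gripper open.
Joint ranges: [-3.01, 3.01], [-1.01, 2.22], [0.06, 2.58], [-1.02, 4.17], [0.09, 2.62], [-3.14, 3.14]. Speed limits (rad/s): [2.57, 2.57, 3.14, 3.14, 3.14, 3.14].

INTERFACE

Orientations are given as a rotation vector (axis times angle).
In Python, from station import ctrl, eyes, job, nets gives the robot as it stands. The module is installed in compiled form; this text tells all that it offers.
- The arm moves only by the tool jog_arm, never from a script. Its argument "commands" is one flat list of numbers, 7 for each row, row after row: the shift along the tool's x, y, z each as a share of 0.06 m, from -1 to 1, then the turn, a rotation vector about the tool's x, y, z each as a share of 0.1 rad, from -1 to 1, then the finger opening in mm, from 0 to 85.4. In form: [x, y, z, ax, ay, az, grip, x, y, z, ax, ay, az, grip, ...]. A call has 1 to 20 rows; each row shifts and turns the commanded pose from where the row before left it, along the tool's axes as they then stand; what a row does not reach is not made up. A row lasts 1/8 s, in which the tool goes at most 62.5 mm and 10.7 degrees, less where a joint would pass 70% of its speed; a pose out of reach is approached as far as the arm can. A call with a number of a shift or a turn outside -1 to 1 is refused whole. A call with a gripper value outside its range is refused whole. The fingers move at their own pace and stop on an object; "newtons" is the grip in N (left out, the last holds). Time passes only in rows, so rows that do not move let the fingers close. It gives the time, the measured TCP pose, the force, the opening and the grip force at its end, in the units of the state.
- ctrl.get_obs(): the state, without advancing time (a new reading comes with each control period).
- eyes.get_image(name): name is "scene" or "top"; returns a dict with "image" (400x640x3 uint8, red, green, blue), "z_map" (400x640 float32, m along the optical axis (not along the pixel's ray), 0 where there is no reading), "K" (3x3 intrinsics, pixels), "cam_to_world" (4x4, takes a point from camera to world coordinates). Camera axes: x right, y up, looking along -z (the intrinsics and any distortion apply to the point x, -y, -z); pixel columns grow to the right and rows downward; lengths in m; the calibration is good to about 2 mm. A picture is of the moment at which its call begins.
- job.finish_job(): hands the job in; it is judged then, once.
Trained networks look in the newest picture that a camera, given by its name, has taken for a name from the list of things; names that differ only in an ending like _2 or _b are one class to them, and where a whole thing is asked for, a point or a joint stands for the part that bears it (a point fixed in the world has none). Each returns a list of dicts, best first, with "p" (0 to 1); they miss things now and then, are a little off and sometimes report something else, mostly with a low value. They report only what shows in the picture. A call takes as long as a camera call. They do not tell look-alikes from the thing itself.
- nets.silhouettes(camera, name): "mask" (400x640 bool, what is visible of it) and "bbox" ([left, top, right, bottom] in pixels, round what is visible of it).
The state is a dict: "t": time; "q": joint angles; "dq": joint speeds; "effort": joint torques, N m; "tool_pos": TCP position; "tool_rot": TCP orientation; "contact_force": force on the tool from outside, world axes, zero at the start; "wrist_torque": the same for the moment, N m; "opening": finger opening in m; "grip_force": force on a finger pad.
Only numpy, scipy, OpenCV 4.12 (cv2) and the standard library are available. Lean on these libraries where they do the work, as an engineer would, in place of code of your own. Each camera call takes 0.05 s, during which the arm holds its last target. There are 200 camera calls.

## Working session

There is one attempt and no reset: what is moved stays moved. The work goes in short steps, Python scripts to look and compute and a tool call to move; the robot and the scene stay as the last step left them, time stands still between calls to the robot, and variables do not carry over. Pictures are saved under pics/ and viewed, at most 14 in all, crops included, and the job is handed in when it is done.

Besides the shell and the picture viewer there is one more tool, called by a JSON object that holds its "method" and its "body". jog_arm: Moves the arm, as the interface text tells. Shift numbers are shares of 0.06 m and turn numbers shares of 0.1 rad, none past 1 either way. Its arguments: {"type":"object","properties":{"commands":{"type":"array","items":{"type":"number"}},"newtons":{"type":"number"}},"required":["commands"]}

```bash
mkdir -p pics; ls; python3 - <<'E'
from station import ctrl, eyes
import cv2
o=ctrl.get_obs(); print(o, ctrl.tcp_to_grasp)
for n in("scene","top"):
    d=eyes.get_image(n); cv2.imwrite(f"pics/{n}0.png",d["image"][:,:,::-1]); print(n,d["K"].tolist(),d["cam_to_world"].round(3).tolist())
E
```

```text
pics
{'t': 0.0, 'q': array([ 1.08102328e+00,  5.33517082e-02,  1.61426037e+00, -1.40402599e-05,
        1.47598468e+00, -1.19021718e-01]), 'dq': array([-5.67149241e-05, -1.75559063e-03,  1.57924710e-04, -1.25937188e-03,
       -3.08846157e-04,  5.35441583e-04]), 'effort': array([ 9.97898096e-04, -3.93667567e+01, -3.70180321e+01, -1.05773267e-04,
        6.84726663e-03, -1.61083699e-05]), 'tool_pos': array([0.2261768 , 0.58199098, 0.23008629]), 'tool_rot': array([-5.78934486e-01, -3.08718970e+00,  3.00933560e-03]), 'contact_force': array([-0.46212966, -0.28398813, -0.13422386]), 'wrist_torque': array([0.03607166, 0.03017831, 0.04275538]), 'grip_force': 0.0, 'opening': 0.08531284495737704} -0.0187
scene [[392.0469167063071, 0.0, 313.9643928854752], [0.0, 392.0469167063071, 200.76389768435135], [0.0, 0.0, 1.0]] [[-0.133, -0.605, 0.785, 1.575], [0.991, -0.069, 0.115, 0.142], [-0.016, 0.793, 0.609, 0.86], [0.0, 0.0, 0.0, 1.0]]
top [[484.946926259184, 0.0, 324.66098792592976], [0.0, 484.946926259184, 202.5261641425738], [0.0, 0.0, 1.0]] [[0.064, 0.976, -0.206, 0.292], [-0.998, 0.063, -0.012, -0.016], [0.001, 0.207, 0.978, 1.699], [0.0, 0.0, 0.0, 1.0]]
```

View pics/scene0.png

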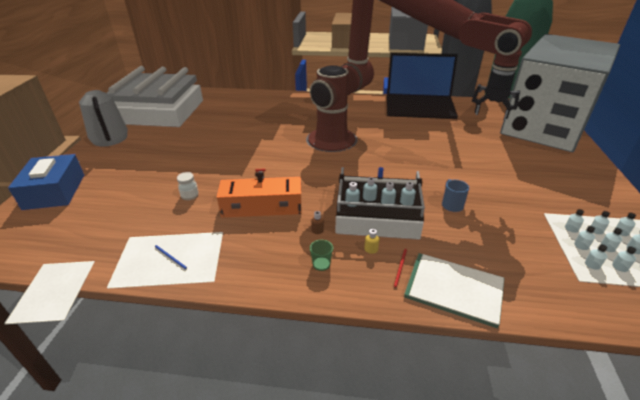

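View pics/top0.png

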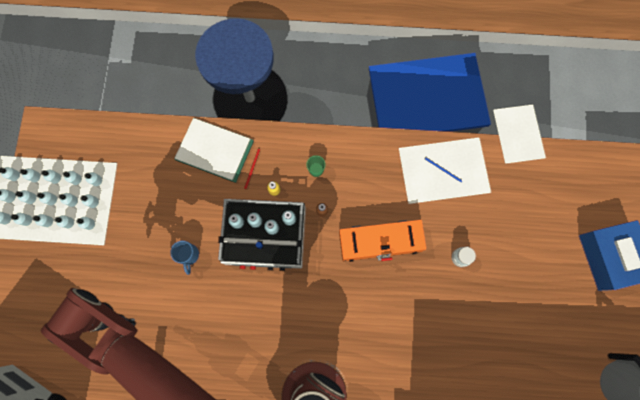

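The scene view shows the shaker with four bottles at about (380,190), the case at (260,195) and the mug at (455,195). In the top view the shaker is at (261,233), with caps near (236,221), (254,220), (271,227) and (289,217). The case is at (383,240), the beaker at (316,166), the jar at (463,257), and the brown and yellow decoys at (322,208) and (274,188).

```bash
cat > h.py <<'E'
from station import ctrl, eyes, job, nets
import numpy as np, cv2
from scipy.spatial.transform import Rotation as R
def cloud(n):
    d=eyes.get_image(n); z=d["z_map"]; K=d["K"]
    v,u=np.mgrid[:400,:640]
    c=np.stack([(u-K[0,2])/K[0,0]*z,-(v-K[1,2])/K[1,1]*z,-z],-1)
    P=c@d["cam_to_world"][:3,:3].T+d["cam_to_world"][:3,3]
    P[z==0]=np.nan
    return d["image"],P
def rect(P): # centre, size, angle of the long side
    (c,s,a)=cv2.minAreaRect((P[:,:2]*1000).astype(np.float32)); return np.round(c,1),np.round(s,1),round(a,2)
def near(m): return cv2.dilate(m.astype(np.uint8),np.ones((3,3)))>0
E
python3 - <<'E'
from h import *
for n in("top","scene"):
    im,P=cloud(n); hsv=cv2.cvtColor(im,cv2.COLOR_RGB2HSV); z=P[...,2]
    print("==",n)
    for k in("case","shaker","mug","jar","beaker","clamp_knob","lid_handle","hasp_pull"):
        for r in nets.silhouettes(n,k)[:2]:
            m=r["mask"]&np.isfinite(z); q=P[m]
            if len(q)==0: continue
            print(k,round(r["p"],2),np.array(r["bbox"]).round().tolist(),len(q),"med",np.median(q,0).round(3),"z5-95",np.percentile(q[:,2],[5,50,95]).round(3))
            if k=="case":
                t=q[(q[:,2]>.08)&(q[:,2]<.096)]; print("  top rect",rect(t))
            if k=="shaker":
                print("  all rect",rect(q[q[:,2]>.05]))
                t=q[(q[:,2]>.11)&(q[:,2]<.128)]; print("  rails rect",rect(t))
    for r in nets.silhouettes(n,"bottle0"):
        m=r["mask"]&np.isfinite(z); q=P[m]
        if len(q)==0 or abs(np.median(q[:,1]))>.4: continue
        t=q[q[:,2]>q[:,2].max()-.008]
        print("bottle",round(r["p"],2),np.array(r["bbox"]).round().tolist(),"cap",t.mean(0).round(4),len(t),"zmax",q[:,2].max().round(3))
    b=(hsv[...,0]>100)&(hsv[...,0]<130)&(hsv[...,1]>120)&(z>.12)&(z<.17)&(P[...,0]<.75)&(abs(P[...,1])<.4)&(P[...,0]>.3)
    print("blue",P[b].round(3).tolist()[:12])
E
```

```text
== top
case 0.91 [339.0, 219.0, 423.0, 262.0] 2719 med [ 0.516 -0.194  0.088] z5-95 [0.057 0.088 0.096]
  top rect (array([ 516.7, -196.3]), array([109.2, 278.2]), 10.64)
shaker 0.72 [264.0, 218.0, 277.0, 236.0] 135 med [0.53  0.173 0.134] z5-95 [0.108 0.134 0.162]
  all rect (array([533.1, 175.8]), array([37.1, 38. ]), 35.7)
  rails rect (array([530.7, 172.8]), array([30.9, 35.9]), 57.79)
shaker 0.63 [221.0, 199.0, 304.0, 269.0] 5028 med [0.5   0.207 0.086] z5-95 [0.054 0.086 0.126]
  all rect (array([514.1, 208.7]), array([233.5, 272.8]), 0.96)
  rails rect (array([519. , 208.5]), array([202.8, 272.1]), 0.91)
mug 0.77 [169.0, 242.0, 200.0, 274.0] 638 med [0.434 0.475 0.03 ] z5-95 [-0.     0.03   0.088]
jar 0.95 [453.0, 248.0, 471.0, 271.0] 383 med [ 0.483 -0.468  0.081] z5-95 [0.01  0.081 0.09 ]
jar 0.34 [228.0, 215.0, 241.0, 228.0] 128 med [0.543 0.288 0.133] z5-95 [0.098 0.133 0.161]
beaker 0.51 [307.0, 158.0, 325.0, 178.0] 306 med [0.779 0.048 0.032] z5-95 [0.001 0.032 0.072]
clamp_knob 0.9 [214.0, 238.0, 301.0, 248.0] 458 med [0.481 0.198 0.124] z5-95 [0.085 0.124 0.15 ]
lid_ha
[... 2152 characters left out ...]
575] 31 zmax 0.16
bottle 0.8 [361.0, 175.0, 374.0, 200.0] cap [0.5387 0.1714 0.1592] 24 zmax 0.163
bottle 0.72 [349.0, 181.0, 359.0, 207.0] cap [0.5716 0.1166 0.1583] 31 zmax 0.162
bottle 0.64 [312.0, 210.0, 326.0, 233.0] cap [0.6243 0.011  0.0745] 25 zmax 0.078
bottle 0.64 [333.0, 171.0, 424.0, 239.0] cap [0.5216 0.215  0.1579] 47 zmax 0.16
bottle 0.5 [366.0, 227.0, 382.0, 253.0] cap [0.6893 0.1863 0.0744] 33 zmax 0.079
blue [[0.472, 0.202, 0.16], [0.468, 0.206, 0.157], [0.476, 0.202, 0.158], [0.475, 0.206, 0.158], [0.476, 0.203, 0.154], [0.474, 0.206, 0.153], [0.472, 0.203, 0.148], [0.47, 0.207, 0.147], [0.477, 0.2, 0.147], [0.475, 0.203, 0.146], [0.475, 0.207, 0.146], [0.476, 0.2, 0.143]]
```

```bash
cat >> h.py <<'E'
def yawnow(T): return np.arctan2(T[1,1],T[0,1])
def plan(wps, step=.03, turn=.08):
    """wps: (x,y,z,yaw of tool y in deg,grip mm,[n rows still],[step]); tool kept pointing down. Prints rows in chunks of 20."""
    o=ctrl.get_obs(); p=np.array(o["tool_pos"]); M=R.from_rotvec(o["tool_rot"]); rows=[]
    for w in wps:
        x,y,z,yaw,g=w[:5]; hold=w[5] if len(w)>5 else 0; st=w[6] if len(w)>6 else step
        a=np.radians(yaw); G=R.from_matrix(np.array([[-np.sin(-a+np.pi/2+0)*0,0,0]]*3)+np.array([[-np.sin(a)*-1*-1,np.cos(a),0],[np.cos(a),np.sin(a),0],[0,0,-1]]).astype(float)) 
        tgt=np.array([x,y,z]); n=max(1,int(np.ceil(max(np.linalg.norm(tgt-p)/st,(M.inv()*G).magnitude()/turn))))
        for k in range(n):
            d=M.inv().apply((tgt-p)/(n-k)); r=(M.inv()*G).as_rotvec()/(n-k)
            s=np.round(np.r_[d/.06,r/.1],2); rows.append([*s,g])
            p=p+M.apply(s[:3]*.06); M=M*R.from_rotvec(s[3:]*.1)
        rows+= [[0]*6+[g]]*hold
    for i in range(0,len(rows),20):
        print(f"[{len(rows[i:i+20])}]",",".join("%g"%(v+0) for r in rows[i:i+20] for v in r))
E
python3 - <<'E'
# tidy the target orientation (tool x = (-... ) chosen so that x cross y = -Z)
s=open('h.py').read()
i=s.index("G=R.from_matrix("); j=s.index("\n",i)
s=s[:i]+"G=R.from_matrix([[-np.sin(a),np.cos(a),0],[np.cos(a),np.sin(a),0],[0,0,-1]])"+s[j:]
open('h.py','w').write(s)
E
python3 - <<'E'
from h import *
from scipy.optimize import minimize
for n in("top","scene"):
    im,P=cloud(n); hsv=cv2.cvtColor(im,cv2.COLOR_RGB2HSV); z=P[...,2]
    roi=(abs(P[...,0]-.52)<.13)&(abs(P[...,1]+.2)<.2)
    q=P[roi&(z>.082)&(z<.093)&(hsv[...,0]<16)&(hsv[...,1]>150)]
    q=q[q[:,0]>0]
    print(n,len(q),rect(q),np.median(q[:,2]))
    # robust edges: case-frame percentiles
    for a in (9,10,11,12):
        t=np.radians(a); c,s=np.cos(t),np.sin(t); u=q[:,0]*c+q[:,1]*s; v=-q[:,0]*s+q[:,1]*c
        lo,hi=np.percentile(u,[2,98]); l2,h2=np.percentile(v,[1,99]); 
        print(a,"depth",round(hi-lo,4),"width",round(h2-l2,4),"ctr",round((lo+hi)/2*c-(l2+h2)/2*s,4),round((lo+hi)/2*s+(l2+h2)/2*c,4))
    h=P[roi&(z>.108)&(z<.13)]; hb=P[roi&(z>.108)&(z<.13)&(hsv[...,2]<70)]
    print("handle/pull pts",len(h),"black",hb.mean(0).round(4),len(hb)); 
    red=P[roi&(z>.098)&((hsv[...,0]>172)|(hsv[...,0]<4))&(hsv[...,1]>150)]; print("red",red.mean(0).round(4),len(red))
    b=(hsv[...,0]>100)&(hsv[...,0]<130)&(hsv[...,1]>120)&(z>.125)&(z<.17)&(abs(P[...,0]-.475)<.03)&(abs(P[...,1]-.205)<.03)
    print("knob",P[b].mean(0).round(4),P[b].min(0).round(3),P[b].max(0).round(3))
plan([(.473,.204,.23,91,45),(.473,.204,.134,91,45),(.473,.204,.134,91,0,5)])
E
```

```text
top 1952 (array([ 520.8, -195.7]), array([101. , 278.5]), 10.41) 0.08794451500262712
9 depth 0.0967 width 0.2727 ctr 0.5207 -0.1957
10 depth 0.0963 width 0.2729 ctr 0.5207 -0.1956
11 depth 0.0967 width 0.2725 ctr 0.5206 -0.1955
12 depth 0.0967 width 0.2723 ctr 0.5205 -0.1957
handle/pull pts 76 black [ 0.49   -0.2008  0.1247] 18
red [ 0.4529 -0.2076  0.1141] 23
knob [0.4664 0.2053 0.1493] [0.459 0.198 0.126] [0.476 0.214 0.163]
scene 1433 (array([ 521.6, -200.5]), array([109.1, 277.6]), 11.47) 0.08901339792145602
9 depth 0.1012 width 0.273 ctr 0.5223 -0.1999
10 depth 0.0997 width 0.2727 ctr 0.5222 -0.1999
11 depth 0.1001 width 0.2719 ctr 0.5219 -0.2002
12 depth 0.1005 width 0.2713 ctr 0.5223 -0.2003
handle/pull pts 74 black [ 0.4955 -0.2028  0.119 ] 30
red [ 0.4555 -0.2119  0.1117] 6
knob [0.4759 0.2038 0.1438] [0.469 0.2   0.127] [0.482 0.208 0.16 ]
[20] -0.38,-0.27,0,0,0,-0.24,45,-0.38,-0.28,0,0,0,-0.24,45,-0.37,-0.29,0,0,0,-0.24,45,-0.36,-0.3,0,0,0,-0.24,45,-0.35,-0.31,0,0,0,-0.24,45,-0.35,-0.32,0,0,0,-0.24,45,-0.34,-0.33,0,0,0,-0.24,45,-0.33,-0.34,0,0,0,-0.24,45,-0.32,-0.34,0,0,0,-0.25,45,-0.31,-0.35,0,0,0,-0.24,45,-0.31,-0.36,0,0,0,-0.25,45,-0.3,-0.37,0,0,0,-0.24,45,-0.29,-0.37,0.01,0,0,-0.25,45,-0.28,-0.38,0,0,0,-0.24,45,-0.27,-0.38,0.01,0,0,-0.25,45,-0.25,-0.4,0,0,0,-0.24,45,0,0,0.4,0,0,0,45,0,0,0.4,0,0,0,45,0,0,0.4,0,0,0,45,0,0,0.4,0,0,0,45
[6] 0,0,0,0,0,0,0,0,0,0,0,0,0,0,0,0,0,0,0,0,0,0,0,0,0,0,0,0,0,0,0,0,0,0,0,0,0,0,0,0,0,0
```

{"method": "jog_arm", "body": {"commands": [-0.38,-0.27,0,0,0,-0.24,45,-0.38,-0.28,0,0,0,-0.24,45,-0.37,-0.29,0,0,0,-0.24,45,-0.36,-0.3,0,0,0,-0.24,45,-0.35,-0.31,0,0,0,-0.24,45,-0.35,-0.32,0,0,0,-0.24,45,-0.34,-0.33,0,0,0,-0.24,45,-0.33,-0.34,0,0,0,-0.24,45,-0.32,-0.34,0,0,0,-0.25,45,-0.31,-0.35,0,0,0,-0.24,45,-0.31,-0.36,0,0,0,-0.25,45,-0.3,-0.37,0,0,0,-0.24,45,-0.29,-0.37,0.01,0,0,-0.25,45,-0.28,-0.38,0,0,0,-0.24,45,-0.27,-0.38,0.01,0,0,-0.25,45,-0.25,-0.4,0,0,0,-0.24,45,0,0,0.4,0,0,0,45,0,0,0.4,0,0,0,45,0,0,0.4,0,0,0,45,0,0,0.4,0,0,0,45], "newtons": 40}}

```text
t: 3.7
tool_pos: [0.473, 0.2037, 0.1335]
tool_rot: [-0.027, 3.141, 0.0]
contact_force: [0.5, 1.0, -0.0]
opening: 0.0449
grip_force: 0.0
```

{"method": "jog_arm", "body": {"commands": [0,0,0,0,0,0,0,0,0,0,0,0,0,0,0,0,0,0,0,0,0,0,0,0,0,0,0,0,0,0,0,0,0,0,0,0,0,0,0,0,0,0]}}

```text
t: 4.45
tool_pos: [0.4719, 0.2066, 0.1334]
tool_rot: [0.027, -3.14, -0.01]
contact_force: [0.5, 11.5, -10.6]
opening: 0.0168
grip_force: 39.3
```

{"method": "jog_arm", "body": {"commands": [0.1,0.03,0,0,0,0,0,0.1,0.02,0,0,0,0,0,0.1,0,0,0,0,0,0,0.1,0,0,0,0,0,0,0.1,0,0,0,0,0,0,0.1,0,0,0,0,0,0,0.1,0,0,0,0,0,0,0.1,0,0,0,0,0,0,0.1,0,0,0,0,0,0,0.1,0,0,0,0,0,0,0.07,0,0,0,0,0,0,0,0,0,0,0,0,0]}}

```text
t: 5.95
tool_pos: [0.4165, 0.2059, 0.1371]
tool_rot: [-0.025, 3.119, 0.004]
contact_force: [29.3, 4.5, -22.9]
opening: 0.0166
grip_force: 39.5
```

{"method": "jog_arm", "body": {"commands": [0,0,0,0,0,0,45,0,0,0,0,0,0,45,0,0,0,0,0,0,45,0,0,-0.5,0,0,0,45,0,0,-0.5,0,0,0,45,0,0,-0.5,0,0,0,45,0,0,0,0,0,0,45]}}

```text
t: 6.82
tool_pos: [0.4102, 0.2061, 0.2276]
tool_rot: [-0.027, 3.136, 0.002]
contact_force: [0.8, -0.7, 0.1]
opening: 0.0448
grip_force: 0.0
```

```bash
cat >> h.py <<'E'
CC=np.array([.5214,-.198]); CY=np.radians(10.5)
def case(x,y):
    c,s=np.cos(CY),np.sin(CY); return CC[0]+c*x-s*y, CC[1]+s*x+c*y
def lid(t):  # handle in case frame x,z
    c,s=np.cos(t),np.sin(t); return .05-.08*c+.066*s, .052+.08*s+.066*c
def hasp(t):
    c,s=np.cos(t),np.sin(t); return -.06-.064*s-.008*c, .046+.064*c-.008*s
E
python3 - <<'E'
from h import *
o=ctrl.get_obs(); print(o["tool_pos"],o["contact_force"])
for n in("top","scene"):
    im,P=cloud(n); hsv=cv2.cvtColor(im,cv2.COLOR_RGB2HSV); z=P[...,2]
    b=(hsv[...,0]>100)&(hsv[...,0]<130)&(hsv[...,1]>120)&(z>.135)&(z<.17)&(abs(P[...,0]-.44)<.06)&(abs(P[...,1]-.205)<.03)
    print(n,"knob",b.sum(),P[b].mean(0).round(4) if b.any() else 0)
    bar=P[(abs(P[...,1]-.205)<.1)&(abs(P[...,1]-.205)>.05)&(abs(z-.122)<.006)&(P[...,0]<.5)&(P[...,0]>.38)]
    print("bar",len(bar),bar.mean(0).round(4))
h=lambda t,off=0:(*case(hasp(t)[0]+off,0),)
yd=100.5
x,z=hasp(0)
a=case(x-.002,0); 
plan([(.42,.15,.23,91,60),(*a,.2,yd,60),(*a,z-.017,yd,60),(*a,z-.017,yd,0,6)])
E
```

```text
[0.41015688 0.20611785 0.22755768] [ 0.78418757 -0.69568306  0.08900149]
top knob 0 0
bar 56 [0.4399 0.1303 0.1228]
scene knob 26 [0.4301 0.2035 0.1501]
bar 108 [0.4423 0.2079 0.1225]
[20] -0.09,-0.46,-0.05,0,0,0,60,-0.09,-0.47,-0.05,0,0,0,60,-0.03,-0.46,0.04,0,0,-0.13,60,-0.03,-0.46,0.04,0,0,-0.13,60,-0.02,-0.46,0.04,0,0,-0.13,60,-0.02,-0.47,0.04,0,0,-0.13,60,-0.01,-0.46,0.04,0,0,-0.13,60,0,-0.47,0.04,0,0,-0.13,60,0,-0.46,0.04,0,0,-0.13,60,0.01,-0.47,0.04,0,0,-0.12,60,0.01,-0.46,0.04,0,0,-0.13,60,0.02,-0.47,0.03,0,0,-0.12,60,0.03,-0.46,0.04,0,0,-0.13,60,0.03,-0.46,0.03,0,0,-0.12,60,0.04,-0.47,0.04,0,0,-0.13,60,0,0,0.45,0,0,0,60,0,0,0.44,0,0,0,60,0,0,0.45,0,0,0,60,0,0,0.44,0,0,0,60,0,0,0,0,0,0,0
[6] 0,0,0,0,0,0,0,0,0,0,0,0,0,0,0,0,0,0,0,0,0,0,0,0,0,0,0,0,0,0,0,0,0,0,0,0,0,0,0,0,0,0
```

```bash
python3 - <<'E'
from h import *
a=eyes.get_image("scene")["image"]; b=eyes.get_image("top")["image"]
f=lambda i:cv2.resize(i,(480,400),interpolation=cv2.INTER_CUBIC)
cv2.imwrite("pics/c1.png",np.hstack([f(a[140:250,320:452]),f(b[185:285,200:320])])[:,:,::-1][:, :800*2][:,::1] if 0 else np.vstack([cv2.resize(a[155:245,320:452],(600,300),interpolation=cv2.INTER_CUBIC),cv2.resize(b[190:285,195:325],(600,300),interpolation=cv2.INTER_CUBIC)])[:,:,::-1])
E
```

```text
(no output)
```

View pics/c1.png

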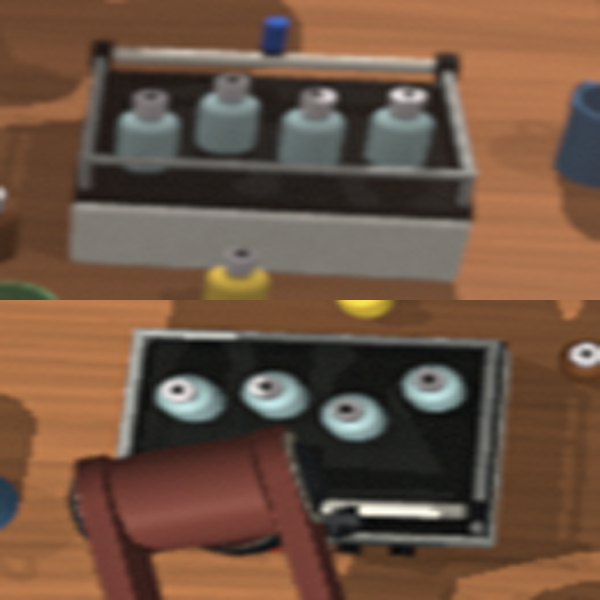

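The crop shows the bar at the front ends of the side rails, at about (275,62) in the upper half. The back rail puts the shaker centre at about x=0.522, so the stop is at about 0.440 and the bar reads 0.441. With the 29 N of resistance as well, it is at its stop. Next is the hasp.

{"method": "jog_arm", "body": {"commands": [-0.09,-0.46,-0.05,0,0,0,60,-0.09,-0.47,-0.05,0,0,0,60,-0.03,-0.46,0.04,0,0,-0.13,60,-0.03,-0.46,0.04,0,0,-0.13,60,-0.02,-0.46,0.04,0,0,-0.13,60,-0.02,-0.47,0.04,0,0,-0.13,60,-0.01,-0.46,0.04,0,0,-0.13,60,0,-0.47,0.04,0,0,-0.13,60,0,-0.46,0.04,0,0,-0.13,60,0.01,-0.47,0.04,0,0,-0.12,60,0.01,-0.46,0.04,0,0,-0.13,60,0.02,-0.47,0.03,0,0,-0.12,60,0.03,-0.46,0.04,0,0,-0.13,60,0.03,-0.46,0.03,0,0,-0.12,60,0.04,-0.47,0.04,0,0,-0.13,60]}}

```text
t: 8.9
tool_pos: [0.4521, -0.2112, 0.1983]
tool_rot: [0.288, -3.126, -0.003]
contact_force: [0.3, 0.3, 0.1]
opening: 0.0601
grip_force: 0.0
```

```bash
python3 - <<'E'
from h import *
o=ctrl.get_obs(); print(o["tool_pos"],o["tool_rot"],o["contact_force"])
im,P=cloud("scene"); hsv=cv2.cvtColor(im,cv2.COLOR_RGB2HSV); z=P[...,2]
cv2.imwrite("pics/c2.png",cv2.resize(im[130:240,180:340],(800,550),interpolation=cv2.INTER_CUBIC)[:,:,::-1])
x,z=hasp(0); a=case(x-.002,0); print("pull",a,z,"handle",case(-.03,0))
plan([(*a,z-.017,100.5,60),(*a,z-.017,100.5,0,5)])
E
```

```text
[ 0.45213578 -0.21118318  0.19826572] [ 2.87792444e-01 -3.12614867e+00 -2.90359102e-03] [0.32559094 0.30383359 0.11652953]
pull (np.float64(0.4525721564705232), np.float64(-0.21075648678445033)) 0.11 handle (np.float64(0.49190235277308136), np.float64(-0.20346706576476442))
[10] -0.01,0.01,0.44,0,-0.01,0,60,0,0.01,0.44,0,-0.01,0,60,-0.01,0.01,0.44,0,0,-0.01,60,0,0.02,0.43,0,-0.01,0,60,0,0,0,0,0,0,0,0,0,0,0,0,0,0,0,0,0,0,0,0,0,0,0,0,0,0,0,0,0,0,0,0,0,0,0,0,0,0,0,0,0,0
```

View pics/c2.png

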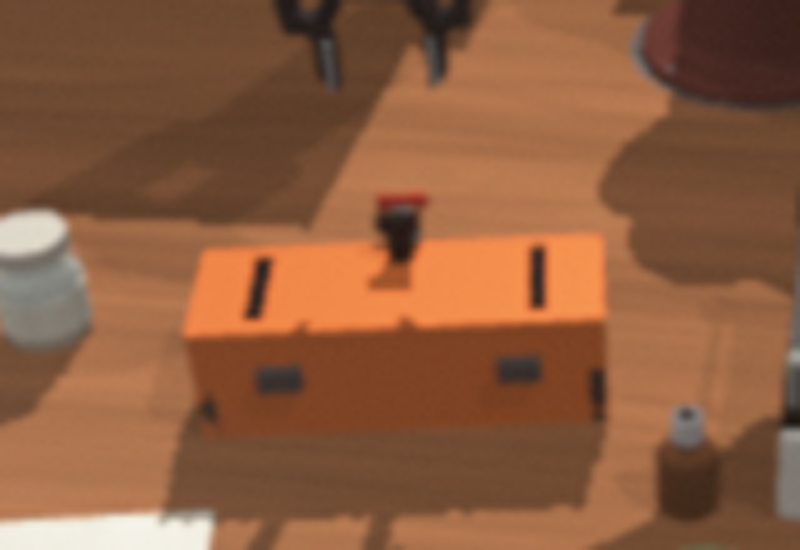

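The crop shows the handle at about (400,225), the red pull right behind it at (403,202) and the open fingers straddling that line. I'm going down.

{"method": "jog_arm", "body": {"commands": [-0.01,0.01,0.44,0,-0.01,0,60,0,0.01,0.44,0,-0.01,0,60,-0.01,0.01,0.44,0,0,-0.01,60,0,0.02,0.43,0,-0.01,0,60,0,0,0,0,0,0,60]}}

```text
t: 9.57
tool_pos: [0.4512, -0.2057, 0.0915]
tool_rot: [0.289, -3.125, -0.008]
contact_force: [-0.3, -0.1, 0.6]
opening: 0.0602
grip_force: 0.0
```

{"method": "jog_arm", "body": {"commands": [0,0,0,0,0,0,30,0,0,0,0,0,0,30,0,0,0,0,0,0,30,0,0,0,0,0,0,30,0,0,0,0,0,0,30], "newtons": 20}}

```text
t: 10.2
tool_pos: [0.4545, -0.2085, 0.0964]
tool_rot: [-0.288, 3.123, -0.003]
contact_force: [0.7, -4.4, 1.9]
opening: 0.035
grip_force: 21.9
```

```bash
python3 - <<'E'
from h import *
p=ctrl.get_obs()["tool_pos"]; print(p)
x0,z0=hasp(0); w=[]
for t in np.linspace(0,1.45,13)[1:]:
    x,z=hasp(t); w.append((p[0]+(x-x0)*np.cos(CY),p[1]+(x-x0)*np.sin(CY),p[2]-.001+z-z0,100.5,30))
plan(w)
E
```

```text
[ 0.4544981  -0.20854418  0.09640041]
[12] 0.13,0,0.04,-0.03,0.05,0.01,30,0.12,0,0.04,0,0,0,30,0.12,0,0.05,0,0,0,30,0.11,0,0.07,0,0,0,30,0.1,0,0.08,0,0,0,30,0.09,0,0.09,0,0,0,30,0.08,0,0.11,0,0,0,30,0.07,0,0.11,0,0,0,30,0.05,0,0.12,0,0,0,30,0.04,0,0.12,0,0,0,30,0.02,0,0.13,0,0,0,30,0.01,0,0.13,0,0,0,30
```

{"method": "jog_arm", "body": {"commands": [0.13,0,0.02,-0.03,0.05,0.01,30,0.12,0,0.03,0,0,0,30,0.12,0,0.05,0,0,0,30,0.11,0,0.07,0,0,0,30,0.1,0,0.08,0,0,0,30,0.09,0,0.09,0,0,0,30,0.08,0,0.11,0,0,0,30,0.07,0,0.11,0,0,0,30,0.05,0,0.12,0,0,0,30,0.04,0,0.12,0,0,0,30,0.02,0,0.13,0,0,0,30,0.01,0,0.13,0,0,0,30,0,0,0,0,0,0,30]}}

```text
t: 11.82
tool_pos: [0.3979, -0.2188, 0.0315]
tool_rot: [0.288, -3.126, -0.0]
contact_force: [0.1, -8.1, 0.4]
opening: 0.0353
grip_force: 22.8
```

```bash
python3 - <<'E'
from h import *
p=ctrl.get_obs()["tool_pos"]
a=case(-.03,0); a=(a[0],a[1]+.001)
plan([(*p,100.5,60,2),(p[0],p[1],.17,100.5,60),(*a,.17,100.5,60),(*a,.102,100.5,55,1,.025)],step=.035)
E
```

```text
[14] 0,0,0,0,-0.03,0,60,0,0,0,0,0,0,60,0,0,0,0,0,0,60,0,0,-0.58,0,0,0,60,0,0,-0.58,0,0,0,60,0,0,-0.57,0,0,0,60,0,0,-0.58,0,0,0,60,-0.53,-0.01,0,0,0,0,60,-0.53,0,0,0,0,0,60,-0.53,-0.01,0,0,0,0,60,0,0,0.38,0,0,0,55,0,0,0.38,0,0,0,55,0,0,0.38,0,0,0,55,0,0,0,0,0,0,55
```

{"method": "jog_arm", "body": {"commands": [0,0,0,0,-0.03,0,60,0,0,0,0,0,0,60,0,0,0,0,0,0,60,0,0,-0.58,0,0,0,60,0,0,-0.58,0,0,0,60,0,0,-0.57,0,0,0,60,0,0,-0.58,0,0,0,60,-0.53,-0.01,0,0,0,0,60,-0.53,0,0,0,0,0,60,-0.53,-0.01,0,0,0,0,60,0,0,0.38,0,0,0,55,0,0,0.38,0,0,0,55,0,0,0.38,0,0,0,55,0,0,0,0,0,0,55]}}

```text
t: 13.58
tool_pos: [0.4903, -0.2004, 0.0993]
tool_rot: [0.287, -3.125, -0.01]
contact_force: [-0.2, 0.0, -0.4]
opening: 0.0551
grip_force: 0.0
```

{"method": "jog_arm", "body": {"commands": [0,0,0,0,0,0,24,0,0,0,0,0,0,24,0,0,0,0,0,0,24,0,0,0,0,0,0,24,0,0,0,0,0,0,24], "newtons": 35}}

```text
t: 14.2
tool_pos: [0.4926, -0.2017, 0.1032]
tool_rot: [-0.287, 3.126, 0.005]
contact_force: [-1.8, 2.2, 5.6]
opening: 0.0291
grip_force: 35.5
```

```bash
python3 - <<'E'
from h import *
im,P=cloud("scene"); hsv=cv2.cvtColor(im,cv2.COLOR_RGB2HSV); z=P[...,2]
red=P[((hsv[...,0]>172)|(hsv[...,0]<4))&(hsv[...,1]>150)&(abs(P[...,0]-.42)<.06)&(abs(P[...,1]+.2)<.06)]; print("red",len(red),red.mean(0) if len(red) else 0)
im,P=cloud("top"); hsv=cv2.cvtColor(im,cv2.COLOR_RGB2HSV); 
red=P[((hsv[...,0]>172)|(hsv[...,0]<4))&(hsv[...,1]>150)&(abs(P[...,0]-.42)<.06)&(abs(P[...,1]+.2)<.06)]; print("red",len(red),red.mean(0) if len(red) else 0)
p=ctrl.get_obs()["tool_pos"]; print(p)
x0,z0=lid(0); w=[]
for t in np.linspace(0,1.78,24)[1:]:
    x,z=lid(t); w.append((p[0]+(x-x0)*np.cos(CY),p[1]+(x-x0)*np.sin(CY),p[2]+z-z0,100.5,24))
plan(w)
E
```

```text
red 0 0
red 0 0
[ 0.49263129 -0.20172367  0.10329649]
[20] -0.09,0,-0.1,0.03,0.02,0,24,-0.1,0,-0.09,0,0,0,24,-0.1,0,-0.09,0,0,0,24,-0.11,0,-0.07,0,0,0,24,-0.11,0,-0.07,0,0,0,24,-0.12,0,-0.06,0,0,0,24,-0.13,0,-0.05,0,0,0,24,-0.13,0,-0.04,0,0,0,24,-0.13,0,-0.03,0,0,0,24,-0.13,0,-0.02,0,0,0,24,-0.13,0,-0.01,0,0,0,24,-0.14,0,0,0,0,0,24,-0.13,0,0.02,0,0,0,24,-0.13,0,0.02,0,0,0,24,-0.13,0,0.03,0,0,0,24,-0.13,0,0.04,0,0,0,24,-0.12,0,0.05,0,0,0,24,-0.12,0,0.06,0,0,0,24,-0.11,0,0.07,0,0,0,24,-0.11,0,0.08,0,0,0,24
[3] -0.1,0,0.09,0,0,0,24,-0.1,0,0.09,0,0,0,24,-0.09,0,0.11,0,0,0,24
```

{"method": "jog_arm", "body": {"commands": [-0.09,0,-0.1,0.03,0.02,0,24,-0.1,0,-0.09,0,0,0,24,-0.1,0,-0.09,0,0,0,24,-0.11,0,-0.07,0,0,0,24,-0.11,0,-0.07,0,0,0,24,-0.12,0,-0.06,0,0,0,24,-0.13,0,-0.05,0,0,0,24,-0.13,0,-0.04,0,0,0,24,-0.13,0,-0.03,0,0,0,24,-0.13,0,-0.02,0,0,0,24,-0.13,0,-0.01,0,0,0,24,-0.14,0,0,0,0,0,24,-0.13,0,0.02,0,0,0,24,-0.13,0,0.02,0,0,0,24,-0.13,0,0.03,0,0,0,24,-0.13,0,0.04,0,0,0,24,-0.12,0,0.05,0,0,0,24,-0.12,0,0.06,0,0,0,24,-0.11,0,0.07,0,0,0,24,-0.11,0,0.08,0,0,0,24]}}

```text
t: 16.8
tool_pos: [0.6358, -0.1754, 0.1188]
tool_rot: [-0.287, 3.125, -0.002]
contact_force: [-1.0, 1.4, 4.7]
opening: 0.029
grip_force: 34.0
```

{"method": "jog_arm", "body": {"commands": [-0.1,0,0.09,0,0,0,24,-0.1,0,0.09,0,0,0,24,-0.09,0,0.11,0,0,0,24,0,0,0,0,0,0,24]}}

```text
t: 17.3
tool_pos: [0.6545, -0.172, 0.1014]
tool_rot: [-0.287, 3.121, -0.002]
contact_force: [6.6, 2.1, 2.6]
opening: 0.0289
grip_force: 35.2
```

{"method": "jog_arm", "body": {"commands": [0,0,0,0,0,0,60,0,0,0,0,0,0,60,0,0,0,0,0,0,60,0,0,-0.5,0,0,0,60,0,0,-0.5,0,0,0,60,0,0,-0.5,0,0,0,60,0,0,-0.5,0,0,0,60,0.6,0.2,0,0,0,0,60,0.6,0.3,0,0,0,0,45,0.6,0.4,0,0,0,0,45,0.6,0.5,0,0,0,0,45]}}

```text
t: 18.68
tool_pos: [0.4926, -0.1157, 0.2198]
tool_rot: [0.286, -3.128, 0.0]
contact_force: [-0.3, 0.6, 1.2]
opening: 0.0449
grip_force: 0.0
```

```bash
cat >> h.py <<'E'
def bottles():
    out=[]
    for n in("top","scene"):
        im,P=cloud(n); z=P[...,2]; L=[]
        for r in nets.silhouettes(n,"bottle0"):
            m=r["mask"]&np.isfinite(z); q=P[m]
            if m.sum()>700 or not len(q) or abs(np.median(q[:,1]))>.4: continue
            zt=np.percentile(q[:,2],97); t=q[q[:,2]>zt-.008]; c=(t.min(0)+t.max(0))/2
            L.append((*t.mean(0).round(4),len(t),round(r["p"],2)))
        print(n,*sorted(L,key=lambda r:r[1]),sep="\n  ")
    return im
E
python3 - <<'E'
from h import *
im=bottles()
cv2.imwrite("pics/c3.png",cv2.resize(im[120:260,180:480],(800,373),interpolation=cv2.INTER_CUBIC)[:,:,::-1])
print(ctrl.get_obs()["tool_pos"])
E
```

```text
top
  (np.float64(0.5697), np.float64(0.1211), np.float64(0.1588), 34, 0.5)
  (np.float64(0.5348), np.float64(0.1758), np.float64(0.1597), 31, 0.51)
  (np.float64(0.6853), np.float64(0.1896), np.float64(0.0756), 22, 0.55)
  (np.float64(0.5543), np.float64(0.2345), np.float64(0.1584), 34, 0.56)
  (np.float64(0.5477), np.float64(0.2951), np.float64(0.1603), 31, 0.68)
scene
  (np.float64(0.6233), np.float64(0.0107), np.float64(0.0724), 31, 0.64)
  (np.float64(0.5718), np.float64(0.116), np.float64(0.1578), 33, 0.8)
  (np.float64(0.5374), np.float64(0.1715), np.float64(0.1568), 35, 0.81)
  (np.float64(0.6905), np.float64(0.1862), np.float64(0.0735), 31, 0.65)
  (np.float64(0.5586), np.float64(0.2304), np.float64(0.1582), 30, 0.53)
  (np.float64(0.5508), np.float64(0.2907), np.float64(0.1577), 36, 0.54)
[ 0.49368465 -0.11582128  0.2200961 ]
```

View pics/c3.png

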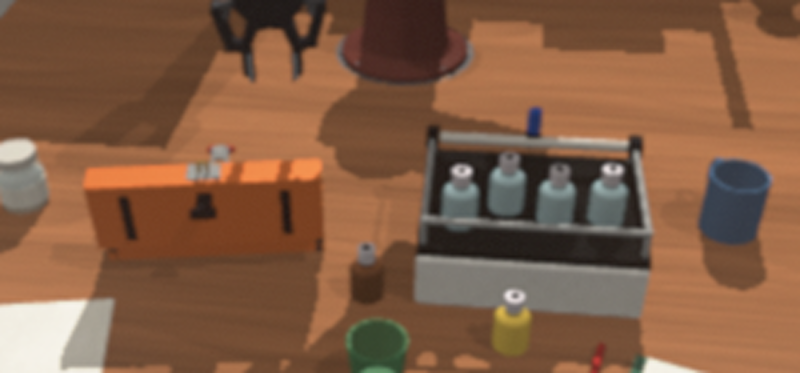

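The lid stands open behind the case, with the hasp out in front at about (220,152). All four bottles are still in place on the deck. The three grasps so far put the true y about 1.8 mm above the two-camera mean, so I'll correct for that.

```bash
cat >> h.py <<'E'
CC=np.array([.5214,-.1962])
def pick(x,y,up=None): plan(([up] if up else [])+[(x,y,.205,91,42),(x,y,.131,91,40,1,.025),(x,y,.131,91,12,4)])
def place(i):
    p=ctrl.get_obs()["tool_pos"]; a=case(0,-.099+.066*i)
    plan([(p[0],p[1],.23,91,12),(*case(-.005,.2),.23,98,12),(*a,.22,100.5,12,1),(*a,.0545,100.5,12,1,.028)],step=.035)
E
python3 - <<'E'
from h import *
pick(.571,.1203)
E
```

```text
[18] -0.22,0.4,0.03,0,0,0.18,42,-0.21,0.41,0.03,0,0,0.18,42,-0.21,0.41,0.03,0,0,0.19,42,-0.2,0.42,0.03,0,0,0.18,42,-0.19,0.42,0.03,0,0,0.19,42,-0.18,0.42,0.02,0,0,0.18,42,-0.17,0.43,0.03,0,0,0.19,42,-0.17,0.43,0.02,0,0,0.18,42,-0.16,0.43,0.03,-0.01,0,0.19,42,0,0,0.41,0,0,0,40,0,0,0.41,0,0,0,40,0,0,0.41,0,0,0,40,0,0,0,0,0,0,40,0,0,0,0,0,0,12,0,0,0,0,0,0,12,0,0,0,0,0,0,12,0,0,0,0,0,0,12,0,0,0,0,0,0,12
```

{"method": "jog_arm", "body": {"commands": [-0.22,0.4,0.03,0,0,0.18,42,-0.21,0.41,0.03,0,0,0.18,42,-0.21,0.41,0.03,0,0,0.19,42,-0.2,0.42,0.03,0,0,0.18,42,-0.19,0.42,0.03,0,0,0.19,42,-0.18,0.42,0.02,0,0,0.18,42,-0.17,0.43,0.03,0,0,0.19,42,-0.17,0.43,0.02,0,0,0.18,42,-0.16,0.43,0.03,-0.01,0,0.19,42,0,0,0.41,0,0,0,40,0,0,0.41,0,0,0,40,0,0,0.41,0,0,0,40,0,0,0,0,0,0,40,0,0,0,0,0,0,12,0,0,0,0,0,0,12,0,0,0,0,0,0,12,0,0,0,0,0,0,12,0,0,0,0,0,0,12], "newtons": 30}}

```text
t: 21.12
tool_pos: [0.5718, 0.1204, 0.1321]
tool_rot: [-0.027, 3.141, 0.001]
contact_force: [0.8, -0.8, 2.8]
opening: 0.021
grip_force: 30.1
```

```bash
python3 - <<'E'
from h import *
place(0)
E
```

```text
[20] 0,0,-0.54,0,0,0,12,0,0,-0.55,0,0,0,12,0,0,-0.54,0.01,0.01,0,12,0.31,-0.4,0,0,0,-0.24,12,0.32,-0.39,0,0,0,-0.25,12,0.33,-0.38,0,0,0,-0.24,12,0.34,-0.37,0,0,0,-0.25,12,0.36,-0.37,0,0,0,-0.24,12,-0.03,-0.55,0.02,0,0,-0.05,12,-0.03,-0.55,0.02,0,0,-0.05,12,-0.03,-0.55,0.02,0,0,-0.05,12,-0.03,-0.55,0.02,0,0,-0.05,12,-0.02,-0.56,0.02,0,0,-0.05,12,-0.02,-0.55,0.02,0,0,-0.05,12,-0.02,-0.56,0.02,0,0,-0.05,12,-0.01,-0.55,0.01,0,0,-0.05,12,-0.02,-0.56,0.02,0,0,-0.04,12,0,0,0,0,0,0,12,0,0,0.46,0,0,0,12,0,0,0.46,0,0,0,12
[5] 0,0,0.46,0,0,0,12,0,0,0.46,0,0,0,12,0,0,0.46,0,0,0,12,0,0,0.46,0,0,0,12,0,0,0,0,0,0,12
```

{"method": "jog_arm", "body": {"commands": [0,0,-0.54,0,0,0,12,0,0,-0.55,0,0,0,12,0,0,-0.54,0.01,0.01,0,12,0.31,-0.4,0,0,0,-0.24,12,0.32,-0.39,0,0,0,-0.25,12,0.33,-0.38,0,0,0,-0.24,12,0.34,-0.37,0,0,0,-0.25,12,0.36,-0.37,0,0,0,-0.24,12,-0.03,-0.55,0.02,0,0,-0.05,12,-0.03,-0.55,0.02,0,0,-0.05,12,-0.03,-0.55,0.02,0,0,-0.05,12,-0.03,-0.55,0.02,0,0,-0.05,12,-0.02,-0.56,0.02,0,0,-0.05,12,-0.02,-0.55,0.02,0,0,-0.05,12,-0.02,-0.56,0.02,0,0,-0.05,12,-0.01,-0.55,0.01,0,0,-0.05,12,-0.02,-0.56,0.02,0,0,-0.04,12,0,0,0,0,0,0,12,0,0,0.46,0,0,0,12,0,0,0.46,0,0,0,12]}}

```text
t: 23.62
tool_pos: [0.5388, -0.2927, 0.1629]
tool_rot: [0.288, -3.126, -0.001]
contact_force: [0.6, 0.5, -1.8]
opening: 0.0212
grip_force: 30.0
```

```bash
python3 - <<'E'
from h import *
o=ctrl.get_obs(); print(o["tool_pos"],o["opening"])
a=case(0,-.099); print(a)
im,P=cloud("top"); cv2.imwrite("pics/c4.png",cv2.resize(im[180:290,300:460],(800,550),interpolation=cv2.INTER_CUBIC)[:,:,::-1])
plan([(*a,.056,100.5,12,1,.028)])
E
```

```text
[ 0.53879733 -0.2927324   0.16287539] 0.02120385435400528
(np.float64(0.5394413170237226), np.float64(-0.29354223584883155))
[5] -0.01,-0.01,0.42,0.02,-0.02,0,12,-0.01,-0.02,0.42,0.02,-0.02,0,12,-0.01,-0.01,0.43,0.01,-0.02,0,12,-0.02,-0.02,0.42,0.02,-0.02,0,12,0,0,0,0,0,0,12
```

View pics/c4.png

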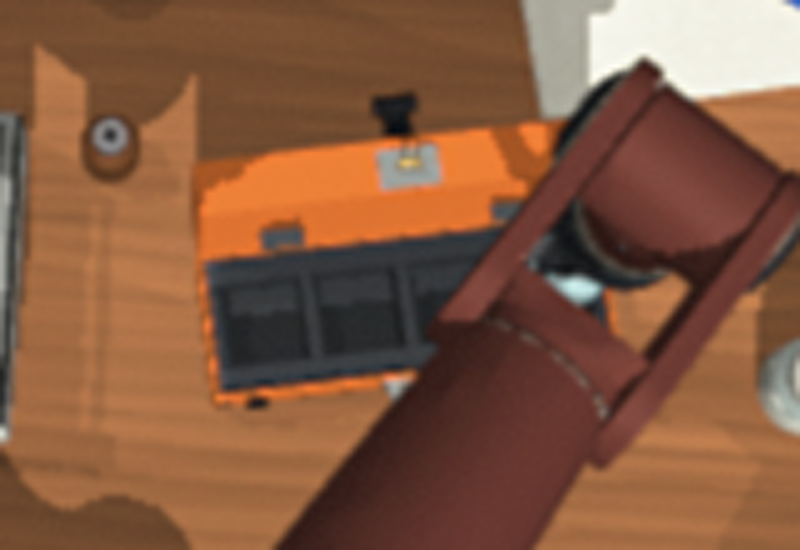

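The picture shows the case open with pockets 3 and 2 empty at about (267,322) and (360,310). The bottle hangs over pocket 0 at about (575,290). I'm lowering it.

{"method": "jog_arm", "body": {"commands": [-0.01,-0.01,0.42,0.02,-0.02,0,12,-0.01,-0.02,0.42,0.02,-0.02,0,12,-0.01,-0.01,0.43,0.01,-0.02,0,12,-0.02,-0.02,0.42,0.02,-0.02,0,12,0,0,0,0,0,0,12]}}

```text
t: 24.3
tool_pos: [0.541, -0.2949, 0.0598]
tool_rot: [-0.288, 3.126, -0.003]
contact_force: [0.3, -0.7, -1.5]
opening: 0.0206
grip_force: 29.9
```

{"method": "jog_arm", "body": {"commands": [0.02,0,0.05,0,0,0,12,0,0,0.03,0,0,0,12,0,0,0,0,0,0,12]}}

```text
t: 24.68
tool_pos: [0.5421, -0.2974, 0.0584]
tool_rot: [-0.287, 3.121, -0.011]
contact_force: [-0.4, -0.2, -1.7]
opening: 0.0208
grip_force: 29.9
```

```bash
python3 - <<'E'
from h import *
o=ctrl.get_obs(); print(o["tool_pos"],o["effort"].round(2),o["wrist_torque"].round(2),o["contact_force"].round(2),o["q"].round(3))
im,P=cloud("scene"); cv2.imwrite("pics/c5.png",cv2.resize(im[100:240,160:340],(772,600),interpolation=cv2.INTER_CUBIC)[:,:,::-1])
E
```

```text
[ 0.54205394 -0.29742915  0.05844258] [ 2.000e-02 -4.207e+01 -3.350e+01 -0.000e+00 -4.000e-02  0.000e+00] [ 0.01 -0.   -0.02] [-0.39 -0.2  -1.74] [-0.622  0.194  1.764 -0.     1.174 -2.376]
```

View pics/c5.png

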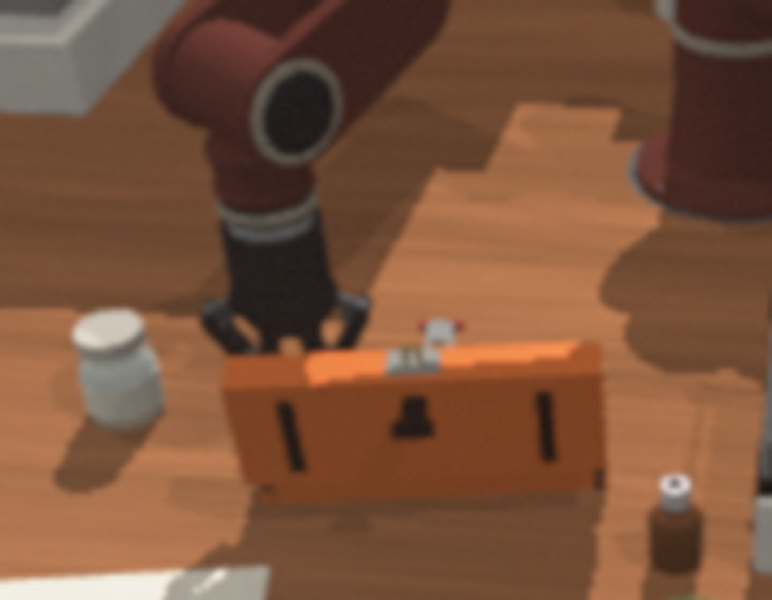

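No collision shows: the bottle is held low in pocket 0 at about (290,345), clear of the jar at (115,370). The offset comes from planning on a lagging pose, so I'll trim it and set the bottle down.

{"method": "jog_arm", "body": {"commands": [0.03,0.07,0,0,0.05,0,12,0,0,0.05,0,0.05,0,12,0,0,0.04,0,0,0,12,0,0,0,0,0,0,12,0,0,0,0,0,0,12]}}

```text
t: 25.35
tool_pos: [0.5393, -0.2935, 0.0531]
tool_rot: [0.287, -3.125, 0.011]
contact_force: [-2.8, 2.1, 5.0]
opening: 0.0207
grip_force: 30.6
```

{"method": "jog_arm", "body": {"commands": [0,0,0,0,0,0,34,0,0,0,0,0,0,34,0,0,0,0,0,0,34,0,0,-0.4,0,-0.05,0,34,0,0,-0.5,0,0,0,34,0,0,-0.6,0,0,0,34,0,0,-0.6,0,0,0,34,0,0,-0.6,0,0,0,34,0,0,0,0,0,0,34]}}

```text
t: 26.48
tool_pos: [0.541, -0.2938, 0.2207]
tool_rot: [-0.287, 3.119, -0.021]
contact_force: [-0.0, -0.1, 0.0]
opening: 0.0336
grip_force: 0.0
```

```bash
python3 - <<'E'
s=open('h.py').read()
s=s.replace('M=R.from_rotvec(o["tool_rot"]); rows=[]','M=R.from_rotvec(o["tool_rot"]); rows=[]\n    z=M.apply([0,0,1]); tilt=np.hypot(*z[:2]); print("pos",p.round(4),"tilt",z[:2].round(4),"open",round(o["opening"],4))\n    if tilt<.012: c=np.cross(z,[0,0,-1]); M=R.from_rotvec(c)*M')
open('h.py','w').write(s)
E
python3 - <<'E'
from h import *
im=bottles()
pick(.536,.1755,(*case(-.005,.2),.21,96,42))
E
```

```text
top
  (np.float64(0.6208), np.float64(0.0146), np.float64(0.0752), 27, 0.7)
  (np.float64(0.5335), np.float64(0.1753), np.float64(0.1592), 27, 0.42)
  (np.float64(0.5552), np.float64(0.2348), np.float64(0.1585), 31, 0.42)
  (np.float64(0.5473), np.float64(0.2949), np.float64(0.1598), 35, 0.64)
scene
  (np.float64(0.6224), np.float64(0.0107), np.float64(0.073), 31, 0.68)
  (np.float64(0.5378), np.float64(0.1715), np.float64(0.1574), 34, 0.51)
  (np.float64(0.691), np.float64(0.1862), np.float64(0.0725), 34, 0.49)
  (np.float64(0.5586), np.float64(0.2305), np.float64(0.1572), 34, 0.73)
  (np.float64(0.5505), np.float64(0.2909), np.float64(0.1572), 37, 0.59)
pos [ 0.5383 -0.2919  0.213 ] tilt [ 0.0007 -0.0054] open 0.034
[20] 0.01,0.5,0,0,0,0.08,42,0.01,0.49,0.01,0,0,0.08,42,0.01,0.5,0,0,0,0.08,42,0.02,0.49,0.01,0,0,0.08,42,0.02,0.49,0,0,0,0.08,42,0.03,0.5,0.01,0,0,0.08,42,0.03,0.49,0,0,0,0.08,42,0.04,0.5,0.01,0,0,0.08,42,0.04,0.49,0,0,0,0.07,42,0.04,0.5,0.01,0,0,0.08,42,-0.18,0.4,0.01,0,0,0.12,42,-0.17,0.4,0.01,0,0,0.12,42,-0.17,0.41,0.01,0,0,0.13,42,-0.16,0.41,0.01,0,0,0.12,42,-0.16,0.41,0.01,0,0,0.13,42,-0.15,0.41,0.02,0,0,0.12,42,-0.14,0.42,0.01,0,0,0.13,42,0,0,0.41,0,0,0,40,0,0,0.41,0,0,0,40,0,0,0.42,0,0,0,40
[6] 0,0,0,0,0,0,40,0,0,0,0,0,0,12,0,0,0,0,0,0,12,0,0,0,0,0,0,12,0,0,0,0,0,0,12,0,0,0,0,0,0,12
```

{"method": "jog_arm", "body": {"commands": [0.01,0.5,0,0,0,0.08,42,0.01,0.49,0.01,0,0,0.08,42,0.01,0.5,0,0,0,0.08,42,0.02,0.49,0.01,0,0,0.08,42,0.02,0.49,0,0,0,0.08,42,0.03,0.5,0.01,0,0,0.08,42,0.03,0.49,0,0,0,0.08,42,0.04,0.5,0.01,0,0,0.08,42,0.04,0.49,0,0,0,0.07,42,0.04,0.5,0.01,0,0,0.08,42,-0.18,0.4,0.01,0,0,0.12,42,-0.17,0.4,0.01,0,0,0.12,42,-0.17,0.41,0.01,0,0,0.13,42,-0.16,0.41,0.01,0,0,0.12,42,-0.16,0.41,0.01,0,0,0.13,42,-0.15,0.41,0.02,0,0,0.12,42,-0.14,0.42,0.01,0,0,0.13,42,0,0,0.41,0,0,0,40,0,0,0.41,0,0,0,40,0,0,0.42,0,0,0,40]}}

```text
t: 29.18
tool_pos: [0.5357, 0.1748, 0.1265]
tool_rot: [0.027, -3.141, 0.01]
contact_force: [-4.9, 6.4, 67.8]
opening: 0.0403
grip_force: 43.0
```

{"method": "jog_arm", "body": {"commands": [0,0,0,0,0,0,40,0,0,0,0,0,0,12,0,0,0,0,0,0,12,0,0,0,0,0,0,12,0,0,0,0,0,0,12,0,0,0,0,0,0,12]}}

```text
t: 29.92
tool_pos: [0.5371, 0.1743, 0.1293]
tool_rot: [-0.027, 3.139, -0.012]
contact_force: [-0.0, -1.2, 5.4]
opening: 0.0211
grip_force: 30.5
```

```bash
python3 - <<'E'
from h import *
place(1)
E
```

```text
pos [0.5371 0.1743 0.1293] tilt [ 0.0029 -0.0073] open 0.0211
[20] 0,0,-0.56,0,0,0,12,0,0,-0.56,0,0,0,12,0,0,-0.56,0,0,0,12,0.17,-0.48,0,0,0,-0.2,12,0.18,-0.48,0,0,0,-0.2,12,0.18,-0.48,0,0,0,-0.21,12,0.2,-0.47,0,0,0,-0.2,12,0.2,-0.47,0,0,0,-0.21,12,0.22,-0.46,0,0,0,-0.2,12,-0.04,-0.55,0.02,0,0,-0.06,12,-0.03,-0.55,0.02,0,0,-0.06,12,-0.03,-0.56,0.03,0,0,-0.06,12,-0.03,-0.55,0.02,0,0,-0.07,12,-0.02,-0.56,0.03,0,0,-0.06,12,-0.02,-0.55,0.02,0,0,-0.07,12,-0.02,-0.56,0.03,0,0,-0.06,12,0,0,0,0,0,0,12,0,0,0.46,0,0,0,12,0,0,0.46,0,0,0,12,0,0,0.46,0,0,0,12
[4] 0,0,0.46,0,0,0,12,0,0,0.46,0,0,0,12,0,0,0.46,0,0,0,12,0,0,0,0,0,0,12
```

```bash
cat >> h.py <<'E'
def pick(x,y,up=None): plan(([up] if up else [])+[(x,y,.21,91,42),(x,y,.165,91,40,0,.022),(x,y,.133,91,40,1,.009),(x,y,.133,91,12,4)])
def place(i,zt):
    p=ctrl.get_obs()["tool_pos"]; a=case(0,-.099+.066*i)
    plan([(p[0],p[1],.23,91,12),(*case(-.005,.2),.23,98,12),(*a,.215,100.5,12,1),(*a,.09,100.5,12,0,.028),(*a,zt+.008,100.5,12,0,.012),(*a,zt,100.5,12,2,.004)],step=.035)
E
python3 - <<'E'
from h import *
place(1,.0507)
E
```

```text
pos [0.5371 0.1743 0.1293] tilt [ 0.0029 -0.0073] open 0.0211
[20] 0,0,-0.56,0,0,0,12,0,0,-0.56,0,0,0,12,0,0,-0.56,0,0,0,12,0.17,-0.48,0,0,0,-0.2,12,0.18,-0.48,0,0,0,-0.2,12,0.18,-0.48,0,0,0,-0.21,12,0.2,-0.47,0,0,0,-0.2,12,0.2,-0.47,0,0,0,-0.21,12,0.22,-0.46,0,0,0,-0.2,12,-0.04,-0.55,0.04,0,0,-0.06,12,-0.03,-0.55,0.04,0,0,-0.06,12,-0.03,-0.56,0.03,0,0,-0.06,12,-0.03,-0.55,0.04,0,0,-0.07,12,-0.02,-0.56,0.03,0,0,-0.06,12,-0.02,-0.55,0.04,0,0,-0.07,12,-0.02,-0.56,0.03,0,0,-0.06,12,0,0,0,0,0,0,12,0,0,0.42,0,0,0,12,0,0,0.42,0,0,0,12,0,0,0.41,0,0,0,12
[9] 0,0,0.42,0,0,0,12,0,0,0.41,0,0,0,12,0,0,0.18,0,0,0,12,0,0,0.17,0,0,0,12,0,0,0.18,0,0,0,12,0,0,0.06,0,0,0,12,0,0,0.07,0,0,0,12,0,0,0,0,0,0,12,0,0,0,0,0,0,12
```

{"method": "jog_arm", "body": {"commands": [0,0,-0.4,0,0,0,12,0,0,-0.6,0,0,0,12,0,0,-0.68,0,0,0,12,0.17,-0.48,0,0,0,-0.2,12,0.18,-0.48,0,0,0,-0.2,12,0.18,-0.48,0,0,0,-0.21,12,0.2,-0.47,0,0,0,-0.2,12,0.2,-0.47,0,0,0,-0.21,12,0.22,-0.46,0,0,0,-0.2,12,-0.04,-0.55,0.04,0,0,-0.06,12,-0.03,-0.55,0.04,0,0,-0.06,12,-0.03,-0.56,0.03,0,0,-0.06,12,-0.03,-0.55,0.04,0,0,-0.07,12,-0.02,-0.56,0.03,0,0,-0.06,12,-0.02,-0.55,0.04,0,0,-0.07,12,-0.02,-0.56,0.03,0,0,-0.06,12,0,0,0,0,0,0,12,0,0,0,0,0,0,12,0,0,0,0,0,0,12]}}

```text
t: 32.3
tool_pos: [0.5268, -0.2267, 0.2167]
tool_rot: [-0.289, 3.127, -0.009]
contact_force: [0.5, 0.4, -1.3]
opening: 0.0213
grip_force: 30.1
```

```bash
python3 - <<'E'
from h import *
a=case(0,-.033); print(a)
plan([(*a,.09,100.5,12,0,.028),(*a,.0587,100.5,12,0,.012),(*a,.0507,100.5,12,2,.004)])
E
```

```text
(np.float64(0.5274137723412409), np.float64(-0.22864741194961052))
pos [ 0.5268 -0.2267  0.2167] tilt [ 0.0014 -0.0058] open 0.0213
[13] 0,-0.01,0.42,0,0,0,12,0,-0.01,0.42,0,0,0,12,0,0,0.42,0,0,0,12,0,-0.01,0.43,0,0,0,12,0,0,0.42,0,0,0.01,12,0,0,0.17,0,0,0,12,0,0,0.18,0,0,0,12,0,0,0.17,0,0,0,12,0,0,0.05,0,0,0,12,0,0,0.04,0,0,0,12,0,0,0.05,0,0,0,12,0,0,0,0,0,0,12,0,0,0,0,0,0,12
```

{"method": "jog_arm", "body": {"commands": [0,-0.01,0.42,0,0,0,12,0,-0.01,0.42,0,0,0,12,0,0,0.42,0,0,0,12,0,-0.01,0.43,0,0,0,12,0,0,0.42,0,0,0.01,12,0,0,0.17,0,0,0,12,0,0,0.18,0,0,0,12,0,0,0.17,0,0,0,12,0,0,0.05,0,0,0,12,0,0,0.04,0,0,0,12,0,0,0.05,0,0,0,12,0,0,0,0,0,0,12,0,0,0,0,0,0,12]}}

```text
t: 33.92
tool_pos: [0.5279, -0.2307, 0.0512]
tool_rot: [-0.286, 3.127, -0.011]
contact_force: [0.0, -0.3, -1.4]
opening: 0.0208
grip_force: 30.2
```

{"method": "jog_arm", "body": {"commands": [0,0,0.01,0,0,0,34,0,0,0,0,0,0,34,0,0,0,0,0,0,34,0,0,-0.3,0,0,0,34,0,0,-0.5,0,0,0,34,0,0,-0.7,0,0,0,34,0,0,-0.7,0,0,0,34,0,0,-0.5,0,0,0,34,0,0,0,0,0,0,34]}}

```text
t: 35.05
tool_pos: [0.5293, -0.2306, 0.2176]
tool_rot: [-0.285, 3.12, -0.018]
contact_force: [0.1, -0.6, -0.2]
opening: 0.034
grip_force: 0.0
```

```bash
python3 - <<'E'
from h import *
im=bottles()
pick(.5568,.2343,(*case(-.005,.2),.215,96,42))
E
```

```text
top
  (np.float64(0.5316), np.float64(-0.2936), np.float64(0.085), 6, 0.41)
  (np.float64(0.4454), np.float64(-0.1606), np.float64(0.5491), 4, 0.43)
  (np.float64(0.6203), np.float64(0.0148), np.float64(0.0751), 27, 0.61)
  (np.float64(0.6865), np.float64(0.1911), np.float64(0.0754), 23, 0.69)
  (np.float64(0.5546), np.float64(0.2342), np.float64(0.1597), 31, 0.53)
  (np.float64(0.5481), np.float64(0.2957), np.float64(0.1601), 30, 0.59)
scene
  (np.float64(0.6227), np.float64(0.011), np.float64(0.0734), 29, 0.76)
  (np.float64(0.6899), np.float64(0.1863), np.float64(0.0737), 37, 0.49)
  (np.float64(0.5596), np.float64(0.23), np.float64(0.1586), 31, 0.69)
  (np.float64(0.5506), np.float64(0.2909), np.float64(0.1572), 37, 0.7)
pos [ 0.5266 -0.2291  0.2107] tilt [-0.0002 -0.0051] open 0.0339
[20] 0.01,0.49,-0.01,0,0,0.1,42,0.01,0.49,-0.01,0,0,0.1,42,0.02,0.48,-0.01,0,0,0.1,42,0.02,0.48,-0.01,0,0,0.09,42,0.03,0.49,-0.01,0,0,0.1,42,0.03,0.48,-0.01,0,0,0.09,42,0.04,0.49,-0.01,0,0,0.1,42,0.05,0.48,0,0,0,0.09,42,-0.19,0.42,0.01,0,0,0.1,42,-0.18,0.42,0.01,0,0,0.1,42,-0.18,0.42,0.01,0,0,0.1,42,-0.17,0.42,0.01,0,0,0.1,42,-0.17,0.43,0.01,0,0,0.1,42,-0.17,0.43,0.01,0,0,0.09,42,-0.16,0.43,0.01,0,0,0.1,42,-0.16,0.42,0.01,0,0,0.09,42,-0.16,0.43,0,0,0,0.1,42,0,0,0.25,0,0,0,40,0,0,0.25,0,0,0,40,0,0,0.25,0,0,0,40
[10] 0,0,0.13,0,0,0,40,0,0,0.14,0,0,0,40,0,0,0.13,0,0,0,40,0,0,0.14,0,0,0,40,0,0,0,0,0,0,40,0,0,0,0,0,0,12,0,0,0,0,0,0,12,0,0,0,0,0,0,12,0,0,0,0,0,0,12,0,0,0,0,0,0,12
```

{"method": "jog_arm", "body": {"commands": [0.01,0.49,-0.01,0,0,0.1,42,0.01,0.49,-0.01,0,0,0.1,42,0.02,0.48,-0.01,0,0,0.1,42,0.02,0.48,-0.01,0,0,0.09,42,0.03,0.49,-0.01,0,0,0.1,42,0.03,0.48,-0.01,0,0,0.09,42,0.04,0.49,-0.01,0,0,0.1,42,0.05,0.48,0,0,0,0.09,42,-0.19,0.42,0.01,0,0,0.1,42,-0.18,0.42,0.01,0,0,0.1,42,-0.18,0.42,0.01,0,0,0.1,42,-0.17,0.42,0.01,0,0,0.1,42,-0.17,0.43,0.01,0,0,0.1,42,-0.17,0.43,0.01,0,0,0.09,42,-0.16,0.43,0.01,0,0,0.1,42,-0.16,0.42,0.01,0,0,0.09,42,-0.16,0.43,0,0,0,0.1,42,0,0,0.25,0,0,0,40,0,0,0.25,0,0,0,40,0,0,0.25,0,0,0,40]}}

```text
t: 37.75
tool_pos: [0.557, 0.2324, 0.1615]
tool_rot: [0.026, -3.141, 0.012]
contact_force: [-0.0, 0.1, 0.1]
opening: 0.04
grip_force: 0.0
```

{"method": "jog_arm", "body": {"commands": [0,0,0.13,0,0,0,40,0,0,0.14,0,0,0,40,0,0,0.13,0,0,0,40,0,0,0.14,0,0,0,40,0,0,0,0,0,0,40,0,0,0,0,0,0,12,0,0,0,0,0,0,12,0,0,0,0,0,0,12,0,0,0,0,0,0,12,0,0,0,0,0,0,12]}}

```text
t: 39.0
tool_pos: [0.5582, 0.2334, 0.1318]
tool_rot: [-0.027, 3.139, -0.01]
contact_force: [-0.0, 1.0, -0.3]
opening: 0.0209
grip_force: 30.5
```

```bash
python3 - <<'E'
from h import *
p=ctrl.get_obs()["tool_pos"]; z=p[2]-.085+.0065; print("zt",z)
place(2,z)
E
```

```text
zt 0.053253465413139585
pos [0.5582 0.2334 0.1318] tilt [ 0.0027 -0.0064] open 0.0209
[20] 0,0,-0.55,0,0,0,12,0,0,-0.54,0,0,0,12,0,0,-0.55,0,0,0,12,0.17,-0.48,0,0,0,-0.15,12,0.18,-0.48,0,0,0,-0.15,12,0.19,-0.48,0,0,0,-0.15,12,0.19,-0.48,0,0,0,-0.15,12,0.2,-0.47,0,0,0,-0.16,12,0.21,-0.47,0,0,0,-0.15,12,0.21,-0.47,0,0,0,-0.16,12,0.22,-0.46,0,0,0,-0.15,12,-0.04,-0.56,0.05,0,0,-0.09,12,-0.04,-0.56,0.05,0,0,-0.09,12,-0.03,-0.55,0.05,0,0,-0.09,12,-0.02,-0.56,0.05,0,0,-0.09,12,-0.02,-0.55,0.05,0,0,-0.08,12,0,0,0,0,0,0,12,0,0,0.42,0,0,0,12,0,0,0.42,0,0,0,12,0,0,0.42,0,0,0,12
[9] 0,0,0.41,0,0,0,12,0,0,0.42,0,0,0,12,0,0,0.16,0,0,0,12,0,0,0.16,0,0,0,12,0,0,0.16,0,0,0,12,0,0,0.06,0,0,0,12,0,0,0.07,0,0,0,12,0,0,0,0,0,0,12,0,0,0,0,0,0,12
```

{"method": "jog_arm", "body": {"commands": [0,0,-0.4,0,0,0,12,0,0,-0.6,0,0,0,12,0,0,-0.64,0,0,0,12,0.17,-0.48,0,0,0,-0.15,12,0.18,-0.48,0,0,0,-0.15,12,0.19,-0.48,0,0,0,-0.15,12,0.19,-0.48,0,0,0,-0.15,12,0.2,-0.47,0,0,0,-0.16,12,0.21,-0.47,0,0,0,-0.15,12,0.21,-0.47,0,0,0,-0.16,12,0.22,-0.46,0,0,0,-0.15,12,-0.04,-0.56,0.05,0,0,-0.09,12,-0.04,-0.56,0.05,0,0,-0.09,12,-0.03,-0.55,0.05,0,0,-0.09,12,-0.02,-0.56,0.05,0,0,-0.09,12,-0.02,-0.55,0.05,0,0,-0.08,12,0,0,0,0,0,0,12,0,0,0,0,0,0,12,0,0,0,0,0,0,12]}}

```text
t: 41.38
tool_pos: [0.5146, -0.1623, 0.2174]
tool_rot: [-0.289, 3.127, -0.01]
contact_force: [0.3, -0.2, -0.4]
opening: 0.0212
grip_force: 30.5
```

```bash
python3 - <<'E'
from h import *
a=case(0,.033); print(a); zt=.0533
plan([(*a,.09,100.5,12,0,.028),(*a,zt+.008,100.5,12,0,.012),(*a,zt,100.5,12,2,.004)])
E
```

```text
(np.float64(0.5153862276587591), np.float64(-0.1637525880503895))
pos [ 0.5146 -0.1623  0.2174] tilt [ 0.0023 -0.0064] open 0.0212
[13] 0,-0.01,0.42,0,0,0,12,0,0,0.43,0,0,0,12,0,-0.01,0.42,0,0,0,12,0,0,0.43,0,0,0,12,-0.01,-0.01,0.42,0,0,0.01,12,0,0,0.16,0,0,0,12,0,0,0.16,0,0,0,12,0,0,0.16,0,0,0,12,0,0,0.05,0,0,0,12,0,0,0.04,0,0,0,12,0,0,0.05,0,0,0,12,0,0,0,0,0,0,12,0,0,0,0,0,0,12
```

{"method": "jog_arm", "body": {"commands": [0,-0.01,0.42,0,0,0,12,0,0,0.43,0,0,0,12,0,-0.01,0.42,0,0,0,12,0,0,0.43,0,0,0,12,-0.01,-0.01,0.42,0,0,0.01,12,0,0,0.16,0,0,0,12,0,0,0.16,0,0,0,12,0,0,0.16,0,0,0,12,0,0,0.05,0,0,0,12,0,0,0.04,0,0,0,12,0,0,0.05,0,0,0,12,0,0,0,0,0,0,12,0,0,0,0,0,0,12]}}

```text
t: 43.0
tool_pos: [0.5161, -0.1659, 0.0532]
tool_rot: [-0.286, 3.127, -0.011]
contact_force: [0.5, -0.2, -0.7]
opening: 0.021
grip_force: 30.5
```

{"method": "jog_arm", "body": {"commands": [0,0,0.01,0,0,0,12,0,0,0,0,0,0,34,0,0,0,0,0,0,34,0,0,0,0,0,0,34,0,0,-0.3,0,0,0,34,0,0,-0.5,0,0,0,34,0,0,-0.7,0,0,0,34,0,0,-0.7,0,0,0,34,0,0,-0.5,0,0,0,34,0,0,0,0,0,0,34]}}

```text
t: 44.25
tool_pos: [0.5175, -0.1656, 0.2193]
tool_rot: [-0.285, 3.12, -0.017]
contact_force: [-0.4, 0.5, -0.4]
opening: 0.0339
grip_force: 0.0
```

```bash
python3 - <<'E'
from h import *
im=bottles()
pick(.5493,.2949,(*case(-.005,.2),.215,96,42))
E
```

```text
top
  (np.float64(0.4697), np.float64(-0.2118), np.float64(0.5098), 3, 0.44)
  (np.float64(0.4747), np.float64(-0.1776), np.float64(0.4288), 2, 0.55)
  (np.float64(0.5102), np.float64(-0.1611), np.float64(0.1136), 20, 0.41)
  (np.float64(0.6208), np.float64(0.015), np.float64(0.0735), 30, 0.55)
  (np.float64(0.5467), np.float64(0.2954), np.float64(0.1601), 33, 0.69)
scene
  (np.float64(0.6244), np.float64(0.011), np.float64(0.0724), 32, 0.5)
  (np.float64(0.6893), np.float64(0.1863), np.float64(0.0732), 37, 0.64)
  (np.float64(0.5527), np.float64(0.2905), np.float64(0.1579), 25, 0.57)
pos [ 0.5148 -0.1644  0.2127] tilt [-0.0003 -0.0054] open 0.0338
[20] 0.01,0.47,-0.01,0,0,0.13,42,0.02,0.46,-0.01,0,0,0.13,42,0.02,0.46,0,0,0,0.13,42,0.03,0.47,-0.01,0,0,0.13,42,0.04,0.46,0,0,0,0.13,42,0.05,0.47,-0.01,0,0,0.13,42,-0.15,0.43,0.01,0,0,0.08,42,-0.15,0.44,0.01,0,0,0.08,42,-0.14,0.44,0.01,0,0,0.08,42,-0.14,0.44,0.01,0,0,0.08,42,-0.14,0.44,0.01,0,0,0.08,42,-0.13,0.44,0.01,0,0,0.08,42,-0.13,0.44,0.01,0,0,0.08,42,-0.13,0.44,0,0,0,0.08,42,-0.12,0.44,0.01,0,0,0.08,42,-0.12,0.44,0,0,0,0.07,42,-0.12,0.44,0.01,0,0,0.08,42,0,0,0.25,0,0,0,40,0,0,0.25,0,0,0,40,0,0,0.25,0,0,0,40
[10] 0,0,0.13,0,0,0,40,0,0,0.13,0,0,0,40,0,0,0.13,0,0,0,40,0,0,0.14,0,0,0,40,0,0,0,0,0,0,40,0,0,0,0,0,0,12,0,0,0,0,0,0,12,0,0,0,0,0,0,12,0,0,0,0,0,0,12,0,0,0,0,0,0,12
```

{"method": "jog_arm", "body": {"commands": [0.01,0.47,-0.01,0,0,0.13,42,0.02,0.46,-0.01,0,0,0.13,42,0.02,0.46,0,0,0,0.13,42,0.03,0.47,-0.01,0,0,0.13,42,0.04,0.46,0,0,0,0.13,42,0.05,0.47,-0.01,0,0,0.13,42,-0.15,0.43,0.01,0,0,0.08,42,-0.15,0.44,0.01,0,0,0.08,42,-0.14,0.44,0.01,0,0,0.08,42,-0.14,0.44,0.01,0,0,0.08,42,-0.14,0.44,0.01,0,0,0.08,42,-0.13,0.44,0.01,0,0,0.08,42,-0.13,0.44,0.01,0,0,0.08,42,-0.13,0.44,0,0,0,0.08,42,-0.12,0.44,0.01,0,0,0.08,42,-0.12,0.44,0,0,0,0.07,42,-0.12,0.44,0.01,0,0,0.08,42,0,0,0.25,0,0,0,40,0,0,0.25,0,0,0,40,0,0,0.25,0,0,0,40]}}

```text
t: 46.95
tool_pos: [0.5493, 0.2927, 0.1611]
tool_rot: [0.026, -3.141, 0.012]
contact_force: [0.9, 0.1, 0.4]
opening: 0.04
grip_force: 0.0
```

{"method": "jog_arm", "body": {"commands": [0,0,0.13,0,0,0,40,0,0,0.13,0,0,0,40,0,0,0.13,0,0,0,40,0,0,0.14,0,0,0,40,0,0,0,0,0,0,40,0,0,0,0,0,0,12,0,0,0,0,0,0,12,0,0,0,0,0,0,12,0,0,0,0,0,0,12,0,0,0,0,0,0,12]}}

```text
t: 48.2
tool_pos: [0.5503, 0.2938, 0.1319]
tool_rot: [-0.027, 3.139, -0.01]
contact_force: [0.2, -0.1, 0.4]
opening: 0.0208
grip_force: 30.7
```

```bash
python3 - <<'E'
from h import *
im=bottles()
p=ctrl.get_obs()["tool_pos"]; z=p[2]-.085+.0065; print("zt",z)
place(3,z)
im=eyes.get_image("top")["image"]; cv2.imwrite("pics/c6.png",cv2.resize(im[180:290,300:460],(800,550),interpolation=cv2.INTER_CUBIC)[:,:,::-1])
E
```

```text
top
  (np.float64(0.5365), np.float64(-0.2927), np.float64(0.0801), 30, 0.63)
  (np.float64(0.5263), np.float64(-0.2291), np.float64(0.0813), 25, 0.41)
  (np.float64(0.5135), np.float64(-0.165), np.float64(0.081), 28, 0.67)
  (np.float64(0.6871), np.float64(0.191), np.float64(0.0745), 26, 0.71)
scene
  (np.float64(0.4138), np.float64(-0.2188), np.float64(0.0556), 35, 0.22)
  (np.float64(0.6237), np.float64(0.0109), np.float64(0.0728), 31, 0.48)
  (np.float64(0.6905), np.float64(0.1857), np.float64(0.0731), 37, 0.58)
  (np.float64(0.5531), np.float64(0.2905), np.float64(0.158), 23, 0.75)
zt 0.05338417515913408
pos [0.5503 0.2938 0.1319] tilt [ 0.0026 -0.0063] open 0.021
[20] 0,0,-0.55,0,0,0,12,0,0,-0.54,0,0,0,12,0,0,-0.55,0,0,0,12,0.14,-0.54,0,0,0,-0.14,12,0.15,-0.54,0,0,0,-0.14,12,0.15,-0.54,0,0,0,-0.13,12,0.16,-0.54,0,0,0,-0.14,12,0.17,-0.53,0,0,0,-0.13,12,0.18,-0.53,0,0,0,-0.14,12,0.18,-0.53,0,0,0,-0.13,12,0.19,-0.53,0,0,0,-0.14,12,0.2,-0.52,0,0,0,-0.13,12,-0.05,-0.56,0.08,0,0,-0.15,12,-0.05,-0.56,0.09,0,0,-0.15,12,-0.03,-0.56,0.08,0,0,-0.14,12,0,0,0,0,0,0,12,0,0,0.42,0,0,0,12,0,0,0.42,0,0,0,12,0,0,0.42,0,0,0,12,0,0,0.41,0,0,0,12
[8] 0,0,0.42,0,0,0,12,0,0,0.16,0,0,0,12,0,0,0.16,0,0,0,12,0,0,0.16,0,0,0,12,0,0,0.06,0,0,0,12,0,0,0.07,0,0,0,12,0,0,0,0,0,0,12,0,0,0,0,0,0,12
```

View pics/c6.png

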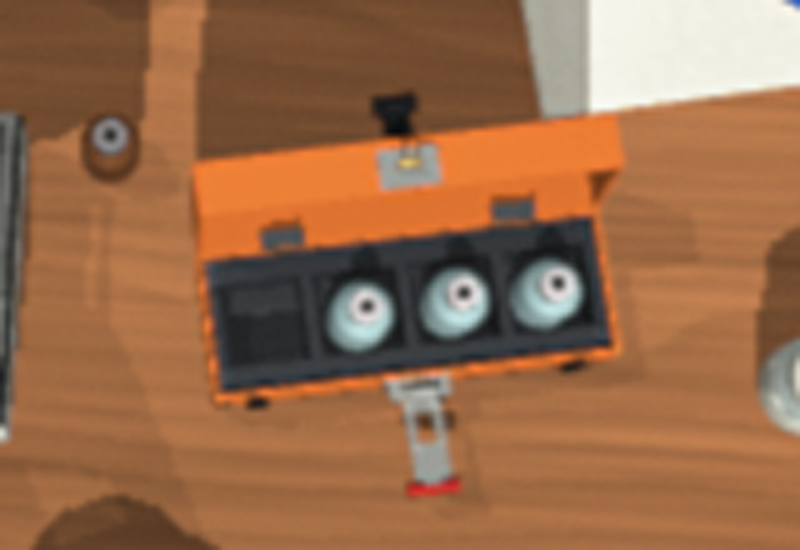

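Three bottles stand upright in pockets 2, 1 and 0, at about (362,312), (457,300) and (548,290). The hasp is level in front, with its pull at (433,490). The fourth bottle goes into pocket 3.

{"method": "jog_arm", "body": {"commands": [0,0,-0.4,0,0,0,12,0,0,-0.6,0,0,0,12,0,0,-0.64,0,0,0,12,0.14,-0.54,0,0,0,-0.14,12,0.15,-0.54,0,0,0,-0.14,12,0.15,-0.54,0,0,0,-0.13,12,0.16,-0.54,0,0,0,-0.14,12,0.17,-0.53,0,0,0,-0.13,12,0.18,-0.53,0,0,0,-0.14,12,0.18,-0.53,0,0,0,-0.13,12,0.19,-0.53,0,0,0,-0.14,12,0.2,-0.52,0,0,0,-0.13,12,-0.05,-0.56,0.08,0,0,-0.15,12,-0.05,-0.56,0.09,0,0,-0.15,12,-0.03,-0.56,0.08,0,0,-0.14,12,0,0,0,0,0,0,12,0,0,0,0,0,0,12,0,0,0,0,0,0,12]}}

```text
t: 50.7
tool_pos: [0.5027, -0.0974, 0.2175]
tool_rot: [-0.289, 3.127, -0.01]
contact_force: [-0.9, 0.3, -1.8]
opening: 0.0209
grip_force: 30.6
```

```bash
python3 - <<'E'
from h import *
a=case(0,.099); print(a); zt=.0533
plan([(*a,.09,100.5,12,0,.028),(*a,zt+.008,100.5,12,0,.012),(*a,zt,100.5,12,2,.004)])
E
```

```text
(np.float64(0.5033586829762774), np.float64(-0.0988577641511685))
pos [ 0.5027 -0.0974  0.2175] tilt [ 0.0023 -0.0064] open 0.0209
[13] 0,-0.01,0.43,0,0,0,12,0,0,0.42,0,0,0,12,0,-0.01,0.43,0,0,0,12,0,0,0.42,0,0,0,12,-0.01,-0.01,0.43,0,0,0.01,12,0,0,0.16,0,0,0,12,0,0,0.16,0,0,0,12,0,0,0.15,0,0,0,12,0,0,0.05,0,0,0,12,0,0,0.04,0,0,0,12,0,0,0.05,0,0,0,12,0,0,0,0,0,0,12,0,0,0,0,0,0,12
```

{"method": "jog_arm", "body": {"commands": [0,0,0.43,0,0,0,12,0,0,0.42,0,0,0,12,0,0,0.43,0,0,0,12,0,0,0.42,0,0,0,12,0,0,0.43,0,0,0.01,12,0,0,0.16,0,0,0,12,0,0,0.16,0,0,0,12,0,0,0.15,0,0,0,12,0,0,0.05,0,0,0,12,0,0,0.04,0,0,0,12,0,0,0.05,0,0,0,12,0,0,0.01,0,0,0,12,0,0,0,0,0,0,12]}}

```text
t: 52.32
tool_pos: [0.5034, -0.0993, 0.0529]
tool_rot: [-0.286, 3.127, -0.011]
contact_force: [-0.5, 0.4, 0.6]
opening: 0.021
grip_force: 30.7
```

{"method": "jog_arm", "body": {"commands": [0,0,0,0,0,0,12,0,0,0,0,0,0,32,0,0,0,0,0,0,32,0,0,0,0,0,0,32,0,0,-0.3,0,0,0,32,0,0,-0.5,0,0,0,34,0,0,-0.7,0,0,0,34,0,0,-0.7,0,0,0,34,0,0,-0.6,0,0,0,34,0,0.6,0,0,0,0,55,0,0.7,0,0,0,0,55,0,0.7,0,0,0,0,55,0,0.7,0,0,0,0,55,0,0.6,0,0,0,0,55,0,0,0,0,0,0,55,0,0,0,0,0,0,55]}}

```text
t: 54.32
tool_pos: [0.4672, 0.0962, 0.2201]
tool_rot: [-0.286, 3.126, -0.011]
contact_force: [-0.6, -0.5, -0.3]
opening: 0.0547
grip_force: 0.0
```

```bash
python3 - <<'E'
from h import *
im=bottles()
p=ctrl.get_obs()["tool_pos"]; print(p)
im=eyes.get_image("top")["image"]; cv2.imwrite("pics/c7.png",cv2.resize(im[160:290,200:480],(800,371),interpolation=cv2.INTER_CUBIC)[:,:,::-1])
im,P=cloud("scene"); hsv=cv2.cvtColor(im,cv2.COLOR_RGB2HSV)
b=P[(hsv[...,2]<50)&(abs(P[...,0]-.645)<.03)&(abs(P[...,1]+.172)<.03)&(P[...,2]>.09)&(P[...,2]<.15)]; print("handle",len(b),b.mean(0),b.max(0))
E
```

```text
top
  (np.float64(0.5365), np.float64(-0.2918), np.float64(0.0794), 34, 0.57)
  (np.float64(0.5269), np.float64(-0.2298), np.float64(0.0805), 27, 0.44)
  (np.float64(0.513), np.float64(-0.1648), np.float64(0.0796), 33, 0.54)
  (np.float64(0.5002), np.float64(-0.0975), np.float64(0.0808), 27, 0.59)
  (np.float64(0.6205), np.float64(0.0142), np.float64(0.0756), 25, 0.69)
  (np.float64(0.6849), np.float64(0.1907), np.float64(0.0753), 26, 0.57)
scene
  (np.float64(0.6278), np.float64(0.0113), np.float64(0.0705), 21, 0.79)
  (np.float64(0.6893), np.float64(0.1863), np.float64(0.0732), 37, 0.54)
[0.46719689 0.09571417 0.21933225]
handle 35 [ 0.63801352 -0.1758768   0.13125943] [ 0.65120546 -0.16399582  0.13430782]
```

View pics/c7.png

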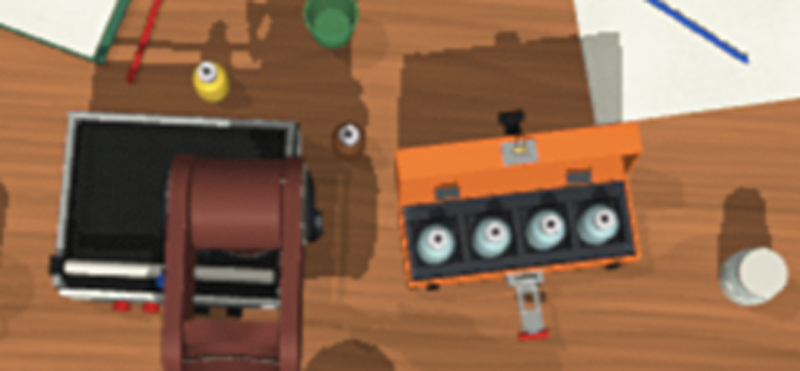

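All four bottles stand in their pockets, at about (437,242), (495,235), (550,228) and (605,222). Their caps read z≈0.08 as expected. The clamp bar is at the front of the shaker and the handle is at (512,122). Now I'll close the lid.

```bash
python3 - <<'E'
from h import *
a=(.647,-.173)
plan([(.59,-.03,.235,100.5,58),(*a,.235,100.5,58,1),(*a,.15,100.5,58,0,.025),(*a,.106,100.5,55,1,.012)],step=.035)
E
```

```text
pos [0.4671 0.0959 0.2192] tilt [ 0.0021 -0.0066] open 0.0551
[20] -0.27,-0.41,-0.04,0,0,0,58,-0.27,-0.4,-0.04,0,0,0,58,-0.27,-0.41,-0.05,0,0,-0.01,58,-0.28,-0.4,-0.04,0,0,0,58,-0.27,-0.41,-0.05,0,0,-0.01,58,-0.28,-0.4,-0.04,0,0,0,58,-0.1,-0.5,0,0,0,0,58,-0.1,-0.5,0,0,0,0,58,-0.1,-0.51,0,0,0,0,58,-0.1,-0.5,0,0,0,0,58,-0.1,-0.51,0,0,0,0,58,0,0,0,0,0,0,58,0,0,0.35,0,0,0,58,0,0,0.35,0,0,0,58,0,0,0.36,0,0,0,58,0,0,0.35,0,0,0,58,0,0,0.18,0,0,0,55,0,0,0.19,0,0,0,55,0,0,0.18,0,0,0,55,0,0,0.19,0,0,0,55
[1] 0,0,0,0,0,0,55
```

{"method": "jog_arm", "body": {"commands": [-0.27,-0.41,-0.04,0,0,0,58,-0.27,-0.4,-0.04,0,0,0,58,-0.27,-0.41,-0.05,0,0,-0.01,58,-0.28,-0.4,-0.04,0,0,0,58,-0.27,-0.41,-0.05,0,0,-0.01,58,-0.28,-0.4,-0.04,0,0,0,58,-0.1,-0.5,0,0,0,0,58,-0.1,-0.5,0,0,0,0,58,-0.1,-0.51,0,0,0,0,58,-0.1,-0.5,0,0,0,0,58,-0.1,-0.51,0,0,0,0,58,0,0,0,0,0,0,58,0,0,0.35,0,0,0,58,0,0,0.35,0,0,0,58,0,0,0.36,0,0,0,58,0,0,0.35,0,0,0,58,0,0,0.18,0,0,0,55,0,0,0.19,0,0,0,55,0,0,0.18,0,0,0,55,0,0,0.19,0,0,0,55]}}

```text
t: 57.12
tool_pos: [0.648, -0.1729, 0.1078]
tool_rot: [-0.289, 3.126, -0.011]
contact_force: [0.5, 0.1, -0.2]
opening: 0.055
grip_force: 0.0
```

{"method": "jog_arm", "body": {"commands": [0,0,0,0,0,0,55,0,0,0,0,0,0,24,0,0,0,0,0,0,24,0,0,0,0,0,0,24,0,0,0,0,0,0,24,0,0,0,0,0,0,24], "newtons": 35}}

```text
t: 57.88
tool_pos: [0.6482, -0.1732, 0.1087]
tool_rot: [-0.289, 3.125, -0.012]
contact_force: [1.1, -2.3, 2.7]
opening: 0.029
grip_force: 35.8
```

```bash
python3 - <<'E'
from h import *
p=ctrl.get_obs()["tool_pos"]; T=1.74
x0,z0=lid(T); w=[]
for t in np.linspace(T,-.02,25)[1:]:
    x,z=lid(t); w.append((p[0]+(x-x0)*np.cos(CY),p[1]+(x-x0)*np.sin(CY),p[2]+z-z0,100.5,24))
print("end",w[-1][:3])
plan(w)
E
```

```text
end (np.float64(0.49106805531775455), np.float64(-0.2022932627087467), np.float64(0.1053847959823142))
pos [ 0.6482 -0.1732  0.1087] tilt [ 0.0038 -0.0074] open 0.029
[20] 0.09,0,-0.09,0,0,0.01,24,0.09,0,-0.09,0,0,0,24,0.1,0,-0.08,0,0,0,24,0.1,0,-0.07,0,0,0,24,0.11,0,-0.06,0,0,0,24,0.12,0,-0.06,0,0,0,24,0.11,0,-0.05,0,0,0,24,0.12,0,-0.04,0,0,0,24,0.13,0,-0.03,0,0,0,24,0.12,0,-0.02,0,0,0,24,0.13,0,-0.01,0,0,0,24,0.13,0,0,0,0,0,24,0.12,0,0.01,0,0,0,24,0.13,0,0.01,0,0,0,24,0.12,0,0.03,0,0,0,24,0.12,0,0.04,0,0,0,24,0.12,0,0.04,0,0,0,24,0.12,0,0.05,0,0,0,24,0.11,0,0.06,0,0,0,24,0.11,0,0.07,0,0,0,24
[4] 0.1,0,0.08,0,0,0,24,0.09,0,0.08,0,0,0,24,0.09,0,0.09,0,0,0,24,0.08,0,0.1,0,0,0,24
```

{"method": "jog_arm", "body": {"commands": [0.09,0,-0.09,0,0,0.01,24,0.09,0,-0.09,0,0,0,24,0.1,0,-0.08,0,0,0,24,0.1,0,-0.07,0,0,0,24,0.11,0,-0.06,0,0,0,24,0.12,0,-0.06,0,0,0,24,0.11,0,-0.05,0,0,0,24,0.12,0,-0.04,0,0,0,24,0.13,0,-0.03,0,0,0,24,0.12,0,-0.02,0,0,0,24,0.13,0,-0.01,0,0,0,24,0.13,0,0,0,0,0,24,0.12,0,0.01,0,0,0,24,0.13,0,0.01,0,0,0,24,0.12,0,0.03,0,0,0,24,0.12,0,0.04,0,0,0,24,0.12,0,0.04,0,0,0,24,0.12,0,0.05,0,0,0,24,0.11,0,0.06,0,0,0,24,0.11,0,0.07,0,0,0,24]}}

```text
t: 60.38
tool_pos: [0.512, -0.1983, 0.1268]
tool_rot: [-0.287, 3.126, -0.012]
contact_force: [-1.1, -1.0, 8.6]
opening: 0.0287
grip_force: 36.9
```

{"method": "jog_arm", "body": {"commands": [0.1,0,0.08,0,0,0,24,0.09,0,0.08,0,0,0,24,0.09,0,0.09,0,0,0,24,0.08,0,0.1,0,0,0,24,0,0,0,0,0,0,24]}}

```text
t: 61.0
tool_pos: [0.4883, -0.2026, 0.1043]
tool_rot: [0.287, -3.124, 0.011]
contact_force: [-6.3, -2.9, 8.0]
opening: 0.0289
grip_force: 39.0
```

{"method": "jog_arm", "body": {"commands": [-0.03,0,0.04,0,0,0,24,0,0,0.04,0,0,0,24,0,0,0,0,0,0,24]}}

```text
t: 61.38
tool_pos: [0.4873, -0.2028, 0.1008]
tool_rot: [0.287, -3.115, 0.011]
contact_force: [-21.6, -2.1, 22.2]
opening: 0.0294
grip_force: 41.9
```

{"method": "jog_arm", "body": {"commands": [0,0,0,0,0,0,55,0,0,0,0,0,0,55,0,0,0,0,0,0,55,0,0,-0.4,0,0,0,55,0,0,-0.5,0,0,0,55,0,0,-0.5,0,0,0,55,0,0.6,0,0,0,0,58,0,0.7,0,0,0,0,58,0,0.7,0,0,0,0,58,0,0.6,0,0,0,0,58,0,0,0,0,0,0,58]}}

```text
t: 62.75
tool_pos: [0.4632, -0.0458, 0.1817]
tool_rot: [-0.293, 3.127, -0.01]
contact_force: [0.1, 0.1, 0.1]
opening: 0.0579
grip_force: 0.0
```

```bash
python3 - <<'E'
from h import *
for n in("scene","top"):
    im,P=cloud(n); hsv=cv2.cvtColor(im,cv2.COLOR_RGB2HSV)
    c,s=np.cos(CY),np.sin(CY); D=P[...,:2]-CC; u=D[...,0]*c+D[...,1]*s; v=-D[...,0]*s+D[...,1]*c
    m=(abs(u)<.045)&(abs(v)<.13)&(hsv[...,0]<16)&(hsv[...,1]>150)&(abs(P[...,2]-.09)<.015)
    print(n,m.sum(),"lid slope",np.polyfit(u[m],P[...,2][m],1))
    red=((hsv[...,0]>172)|(hsv[...,0]<4))&(hsv[...,1]>150)&(abs(u+.12)<.05)&(abs(v)<.04)&(P[...,2]>.015)
    print(" red u,v,z",red.sum(),u[red].mean(),v[red].mean(),P[...,2][red].mean())
p=ctrl.get_obs()["tool_pos"]; print(p,hasp(1.45))
cv2.imwrite("pics/c8.png",cv2.resize(im[180:290,300:460],(800,550),interpolation=cv2.INTER_CUBIC)[:,:,::-1])
E
```

```text
scene 1144 lid slope [-0.01572851  0.08919976]
 red u,v,z 0 nan nan nan
top 1436 lid slope [-0.00248937  0.08825159]
 red u,v,z 18 -0.12626477854972487 0.001437368376721015 0.053047265845684054
[ 0.46383888 -0.04764025  0.18205884] (np.float64(-0.1244976535813446), np.float64(0.04577047331121076))<stdin>:8: RuntimeWarning: Mean of empty slice.
  ret = ret.dtype.type(ret / rcount)
```

View pics/c8.png

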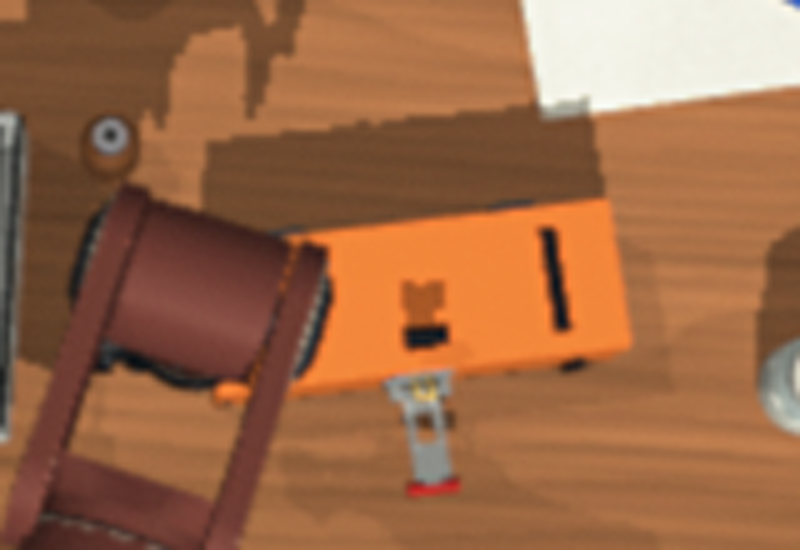

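The lid is shut flat (slope under 0.016) and the hasp is still level, with its pull at (433,488). Next I'll grip the pull.

```bash
python3 - <<'E'
from h import *
a=(.3978,-.2185)
plan([(*a,.17,100.5,60,1),(*a,.08,100.5,60,0,.025),(*a,.032,100.5,60,1,.012)],step=.035)
E
```

```text
pos [ 0.4638 -0.0476  0.1821] tilt [ 0.0018 -0.0069] open 0.0583
[17] 0.27,-0.43,0.03,0,0,0,60,0.27,-0.43,0.03,0,0,0,60,0.27,-0.43,0.04,0,0,0,60,0.26,-0.44,0.03,0,0,0,60,0.27,-0.43,0.04,0,0,0,60,0.26,-0.44,0.03,0,0,0.01,60,0,0,0,0,0,0,60,0,0,0.38,0,0,0,60,0,0,0.37,0,0,0,60,0,0,0.38,0,0,0,60,0,0,0.37,0,0,0,60,0,0,0.16,0,0,0,60,0,0,0.16,0,0,0,60,0,0,0.16,0,0,0,60,0,0,0.16,0,0,0,60,0,0,0.16,0,0,0,60,0,0,0,0,0,0,60
```

{"method": "jog_arm", "body": {"commands": [0.27,-0.43,0.03,0,0,0,60,0.27,-0.43,0.03,0,0,0,60,0.27,-0.43,0.04,0,0,0,60,0.26,-0.44,0.03,0,0,0,60,0.27,-0.43,0.04,0,0,0,60,0.26,-0.44,0.03,0,0,0.01,60,0,0,0,0,0,0,60,0,0,0.38,0,0,0,60,0,0,0.37,0,0,0,60,0,0,0.38,0,0,0,60,0,0,0.37,0,0,0,60,0,0,0.16,0,0,0,60,0,0,0.16,0,0,0,60,0,0,0.16,0,0,0,60,0,0,0.16,0,0,0,60,0,0,0.16,0,0,0,60,0,0,0,0,0,0,60]}}

```text
t: 64.97
tool_pos: [0.3977, -0.2191, 0.0323]
tool_rot: [-0.286, 3.128, -0.008]
contact_force: [0.2, 0.0, 0.7]
opening: 0.0599
grip_force: 0.0
```

{"method": "jog_arm", "body": {"commands": [0,0,0,0,0,0,30,0,0,0,0,0,0,30,0,0,0,0,0,0,30,0,0,0,0,0,0,30,0,0,0,0,0,0,30], "newtons": 22}}

```text
t: 65.6
tool_pos: [0.3984, -0.2193, 0.0333]
tool_rot: [-0.286, 3.127, -0.01]
contact_force: [-0.5, 2.4, 0.2]
opening: 0.0352
grip_force: 23.4
```

```bash
python3 - <<'E'
from h import *
p=ctrl.get_obs()["tool_pos"]; T=1.43
x0,z0=hasp(T); w=[]
for t in np.linspace(T,-.03,15)[1:]:
    x,z=hasp(t); w.append((p[0]+(x-x0)*np.cos(CY),p[1]+(x-x0)*np.sin(CY),p[2]+z-z0,100.5,30))
print(w[-1][:3])
plan(w)
E
```

```text
(np.float64(0.45582410258972006), np.float64(-0.20864445597741993), np.float64(0.0964842195559577))
pos [ 0.3984 -0.2193  0.0333] tilt [ 0.0025 -0.0061] open 0.0352
[14] -0.01,0,-0.11,0,0,-0.01,30,-0.02,0,-0.11,0,0,0,30,-0.03,0,-0.11,0,0,0,30,-0.04,0,-0.1,0,0,0,30,-0.05,0,-0.1,0,0,0,30,-0.06,0,-0.1,0,0,0,30,-0.08,0,-0.08,0,0,0,30,-0.08,0,-0.08,0,0,0,30,-0.08,0,-0.07,0,0,0,30,-0.1,0,-0.06,0,0,0,30,-0.1,0,-0.05,0,0,0,30,-0.1,0,-0.04,0,0,0,30,-0.11,0,-0.03,0,0,0,30,-0.11,0,-0.01,0,0,0,30
```

{"method": "jog_arm", "body": {"commands": [-0.01,0,-0.11,0,0,-0.01,30,-0.02,0,-0.11,0,0,0,30,-0.03,0,-0.11,0,0,0,30,-0.04,0,-0.1,0,0,0,30,-0.05,0,-0.1,0,0,0,30,-0.06,0,-0.1,0,0,0,30,-0.08,0,-0.08,0,0,0,30,-0.08,0,-0.08,0,0,0,30,-0.08,0,-0.07,0,0,0,30,-0.1,0,-0.06,0,0,0,30,-0.1,0,-0.05,0,0,0,30,-0.1,0,-0.04,0,0,0,30,-0.11,0,-0.03,0,0,0,30,-0.11,0,-0.01,0,0,0,30,-0.03,0,0,0,0,0,30,-0.03,0,0,0,0,0,30,0,0,0,0,0,0,30]}}

```text
t: 67.72
tool_pos: [0.459, -0.2081, 0.0973]
tool_rot: [-0.288, 3.127, -0.011]
contact_force: [-6.5, 2.1, 7.4]
opening: 0.0349
grip_force: 23.4
```

{"method": "jog_arm", "body": {"commands": [0,0,0,0,0,0,60,0,0,0,0,0,0,60,0,0,0,0,0,0,60,0,0,-0.3,0,0,0,60,0,0,-0.5,0,0,0,60,0,0,-0.6,0,0,0,60,0,0,-0.6,0,0,0,60,0,0.6,0,0,0,0,60,0,0.7,0,0,0,0,60,0,0.7,0,0,0,0,60,0,0.6,0,0,0,0,60,0,0,0,0,0,0,60,0,0,0,0,0,0,60]}}

```text
t: 69.35
tool_pos: [0.4306, -0.0541, 0.2163]
tool_rot: [-0.287, 3.125, -0.012]
contact_force: [-0.3, -0.1, 0.7]
opening: 0.06
grip_force: 0.0
```

```bash
python3 - <<'E'
from h import *
for n in("scene","top"):
    im,P=cloud(n); hsv=cv2.cvtColor(im,cv2.COLOR_RGB2HSV)
    c,s=np.cos(CY),np.sin(CY); D=P[...,:2]-CC; u=D[...,0]*c+D[...,1]*s; v=-D[...,0]*s+D[...,1]*c
    m=(abs(u)<.045)&(abs(v)<.13)&(hsv[...,0]<16)&(hsv[...,1]>150)&(abs(P[...,2]-.09)<.015)
    print(n,m.sum(),"lid slope",np.polyfit(u[m],P[...,2][m],1))
    red=((hsv[...,0]>172)|(hsv[...,0]<4))&(hsv[...,1]>150)&(abs(u+.09)<.05)&(abs(v)<.04)&(P[...,2]>.095)
    print(" red x,y,z",red.sum(),P[red].mean(0))
    bar=P[(abs(P[...,1]-.205)<.11)&(abs(P[...,2]-.122)<.006)&(P[...,0]<.5)&(P[...,0]>.38)]
    print("bar",len(bar),bar.mean(0).round(4))
    cv2.imwrite(f"pics/c9{n}.png",im[:,:,::-1])
    for k in("mug","jar","beaker"):
        r=nets.silhouettes(n,k)[:1]
        if r: print(k,np.array(r[0]["bbox"]).round())
E
```

```text
scene 1142 lid slope [-0.01604747  0.08918726]
 red x,y,z 7 [ 0.45737612 -0.20951156  0.11305551]
bar 246 [0.4418 0.2071 0.1228]
mug [440. 182. 469. 214.]
jar [176. 174. 196. 200.]
beaker [313. 238. 336. 271.]
top 1540 lid slope [-0.0011891   0.08836319]
 red x,y,z 23 [ 0.4533405  -0.20833283  0.11405946]
bar 235 [0.4383 0.2025 0.1232]
mug [172. 242. 200. 272.]
jar [454. 248. 474. 270.]
beaker [310. 154. 327. 178.]
```

View pics/c9scene.png

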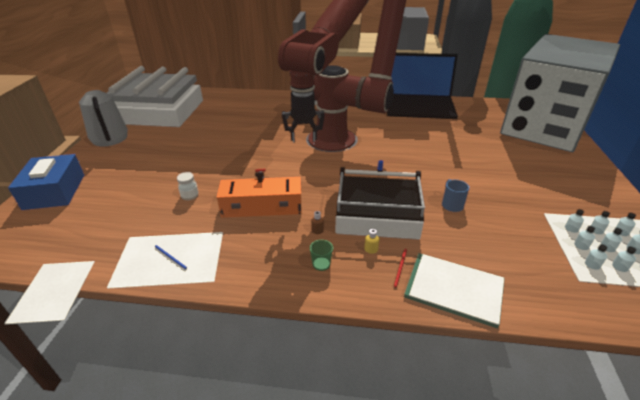

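The final picture shows the case shut at (260,195), an empty shaker deck at (380,190), and the mug, jar and beaker where they were. The red pull is back at its starting position to within about 2 mm, and the clamp bar is still at x≈0.440, so I'm handing in.

```bash
python3 -c "
from station import job
print(job.finish_job())"
```

```text
the job is handed in; nothing more can be done
None
```

Job handed in: by my measurements the clamp bar is at its stop, all four bottles stand in their own pockets, the lid is shut and the hasp is home, but `finish_job()` returned no verdict.

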